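# Seat the reference thermometer in the dehydrator's well

### The job

Check the dehydrator's temperature: take the reference thermometer with the white display handle from the table and slide its stem into the well on the front of the dehydrator, past the drag of the seal, until the tip is fully home on the blind end of the well. Press gently, the tip holds a delicate sensor. Then let go and push the clamp lever on the well down until it is fully closed; leave the other things on the table where they are.

Things in the scene. Friction and masses are not known exactly. Their poses are not given: they have to be found in the camera images.
- probe_center (a point): centre of the handle of the reference thermometer, half-way up: a white block 110 long, 28 wide, 30 high (mm), grey display on top, lying flat on the table, display up; about 0.14 kg, nearly all in the handle. x points along the handle towards the stem, z up through the display. In the well the whole handle stays outside
- probe_tip (a point): tip of the thermometer's steel stem, 190 mm ahead of probe_center on the handle's centre line (15 mm above its underside); axes as there. The stem: 8 mm in diameter, 135 mm long; its last 6 mm taper to 3.6 mm, a ferrule of 18 mm diameter covers the 8 mm next to the handle. The tip should not be pressed on anything with more than about 15 N
- well_mouth (a point): centre of the open mouth of the well: a level steel tube, 26 mm outer diameter, standing out 85 mm from the dehydrator's front, 105 mm above the table. x points straight into the well, z up. Countersunk mouth: 22 mm wide at the rim, narrowing to the 11 mm bore within 8 mm. The open clamp's cam stays clear of the stem
- well_seal (a point): spring-pressed wiper seal in the bore, hidden, 33 mm behind the mouth; axes as well_mouth. From here on it drags on the stem with about 3 to 6 N, up to 8 N as the tip passes. Beyond, the bore ends blind in a solid steel stop inside the machine, 70 to 122 mm behind the mouth (depth differs, not known beforehand): it can only be felt, the resistance rises sharply and the stem goes no farther
- well_flange (a point): where the well's tube meets the dehydrator's front panel, 85 mm behind the mouth; axes as well_mouth. The dehydrator is a fixed steel box 360 wide, 380 deep and 240 high; this point is 105 mm up on its control column, 35 mm from the machine's edge on the +y side, 325 mm from its edge on the -y side, where the glass door is
- clamp (a joint): clamp lever on the well, rad: 0 = open (arm 37 degrees above level), 0.65 = fully closed (arm level, cam pinching the stem). Hinge parallel to the well, 18 mm behind the mouth, 18 mm above the well's centre line; arm 62 mm long, to the +y side of well_mouth. Stiff, stays where it is left; 4 to 10 N downwards on the arm, 45 to 60 mm from the hinge, closes it
- clamp_pad (a point): top face of the black thumb pad (20 x 18 mm) at the end of the clamp lever's arm, 62 mm from the hinge; moves with the lever
- pen: slim black and grey pocket thermometer with a thin 4 mm stem, 160 mm long, lying on the table; to be left alone. Origin under its middle
- spatula: spatula with black handle lying on the table; to be left alone. Origin at its underside
- jar: amber glass jar with steel lid, 84 mm wide, 70 high; to be left alone. Origin under its centre
- bowl: steel bowl, 120 mm wide, 50 high; to be left alone. Origin under its centre
- timer: round white kitchen timer, 64 mm wide, 46 high; to be left alone. Origin under its centre
- knife: paring knife with black handle, 205 mm long, lying flat; to be left alone. Origin under its middle
Things that resemble listed ones, but are neither listed nor needed, are in the scene too. Of the things that look like the part that bears probe_center, the largest one is meant.

How it is judged:
On the way, in this order (a step that is already met when the one before it is completed fails the run):
1. the stem's tip is home on the blind end of the well (distance between probe_tip and well_end_c0 below 0.012 m), for 0.2 s.
2. the clamp lever is closed on the stem (value of joint clamp above 0.57 rad), for 0.2 s.
At the end, for the whole second after the job is handed in: The thermometer's tip rests within 2.5 mm of the blind end of the well, the clamp lever is closed (within 0.08 rad of its stop), and the thermometer is at rest and released (distance between probe_tip and well_end_c0 below 0.0125 m and value of joint clamp above 0.57 rad and linear speed of probe below 0.01 m/s); the robot touches nothing.
It fails at once if the tip is pressed on the blind end of the well with more than 20 N (contact force between probe and well_end_c0 above 20 N).
It fails at once if another thing on the table is moved by more than 30 mm (distance of any of pen, spatula, jar, bowl, timer, knife from where it was at the start of the episode above 0.03 m).
It also fails if it takes over 51 s, if anything falls off the work surface, if the arm or the gripper's body presses on something with over 40 N, if the wrist force passes 120 N, or if a joint passes its speed limit or range.

### The arm

A 7-joint arm with a two-finger parallel gripper is mounted at the origin on the work surface. World frame = base frame: x ahead of the robot, y to its left, z up, the work surface at z = 0. Lengths are in m, angles in rad, forces in N, time in s.
With the tool pointing down it reaches from about 0.425 to 0.925 m from the base axis. Payload 6.8 kg.
Tool frame: the origin (TCP) lies on the centre line of the jaws, within the pads' length; the fingertips stand 8 mm ahead of it and the grasp point (between the pads) lies 11 mm behind it (r.finger_overhang is the distance from the TCP to the fingertips, in m); x points along the fingers, z is the direction in which the jaws open and shut, and the axes are right-handed (so a half turn about x gives the same grasp; the last joint's range is limited). The gripper opens to 85 mm and grips with 20 to 120 N. Pads are 22 mm wide; open, the fingers measure 114 mm over their backs; the gripper's body (76 mm by 85 mm) begins 54 mm behind the grasp point. The pads swing forward as they close: fully open they stand 13 mm farther back than shut.
Start: joints at [1.123, 0.477, 0.022, 1.555, -0.011, 1.109, -0.083], TCP at [0.225, -0.636, 0.207] pointing down, gripper open.
Joint ranges: [-2.96, 2.96], [-0.34, 2.1], [-1.41, 1.46], [0.24, 2.44], [-1.37, 4.51], [0.17, 1.92], [-2.96, 2.96]. Speed limits (rad/s): [2.39, 2.39, 3.14, 3.14, 3.14, 3.14, 3.14].

### API

Orientations are given as a rotation vector (axis times angle).
In Python, from bench import r gives the robot as it stands. The module is installed in compiled form; this text tells all that it offers.
- The arm moves only by the tool play_rows, never from a script. Its argument "plan" is a list of rows, each a list of 5 numbers: the opening, from -1 (shut) to 1 (fully open), then the shift along the world's x, y, z in m, then the turn about the world's z in rad. A call has 1 to 10 rows; each row is the pose to reach, as a shift and turn from the pose commanded when the call began; what a row does not reach only later rows make up. A row lasts 1/10 s, in which the tool goes at most 50 mm and 8.59 degrees, less where a joint would pass 70% of its speed; a pose out of reach is approached as far as the arm can. A call with a gripper value outside its range is refused whole. The fingers move at their own pace and stop on an object; "force" is the grip in N (left out, the last holds). Time passes only in rows, so rows that repeat a pose let the fingers close. It gives the time, the measured TCP pose, the force and the opening at its end, in the units of the state.
- r.get_obs(): the state, without advancing time (a new reading comes with each control period).
- r.grab_frame(name): name is "side" or "top" or "wrist"; returns a dict with "pixels" (384x512x3 uint8, blue, green, red), "z_map" (384x512 float32, m along the optical axis (not along the pixel's ray), 0 where there is no reading), "vfov" (degrees; the focal length in pixels is half the picture's height over the tangent of half this angle, whatever the lens; pixels are square), "cx", "cy" (the principal point, pixels), "D" ([k1, k2, p1, p2, k3] as OpenCV has them; the pictures are not rectified), "R" (3x3) and "t" (3): a world point X has camera coordinates R X + t; the wrist camera has in their place "tool_from_camera" (4x4, takes a point from camera to tool coordinates, whose origin is the TCP and whose axes are the tool frame's). Camera axes: x right, y down, z forward; pixel columns grow to the right and rows downward; lengths in m; the calibration is good to about 2 mm. A picture is of the moment at which its call begins: read the wrist's pose just before it.
- r.hand_in(): hands the job in, once; it reports no verdict.
Trained networks look in a picture, given as the dict that the camera call returned (one of the last four; its "shot" number tells which), for a name from the list of things; names that differ only in an ending like _2 or _b are one class to them, and where a whole thing is asked for, a point or a joint stands for the part that bears it (a point fixed in the world has none). Each returns a list of dicts, best first, with "conf" (0 to 1); they miss things now and then, are a little off and sometimes report something else, mostly with a low value. They report only what shows in the picture. A call takes as long as a camera call. They do not tell look-alikes from the thing itself.
- r.outline_of(picture, label): "mask" (384x512 bool, what is visible of it) and "bbox" ([left, top, right, bottom] as shares, 0 to 1, of the picture: columns of its width, rows of its height, round what is visible of it).
- r.pinpoint(picture, label): "position" ([column, row] as shares, 0 to 1, of the picture: columns of its width, rows of its height: a listed point, or the origin of a listed thing).
The state is a dict: "clock": time; "joints": joint angles; "qvel": joint speeds; "tau": joint torques, N m; "tcp_pos": TCP position; "orientation": TCP orientation; "contact_force": force on the tool from outside, world axes, zero at the start; "moment": the same for the moment, N m; "grip_width": finger opening in m.
Only numpy, scipy, OpenCV 4.12 (cv2) and the standard library are available. Lean on these libraries where they do the work, as an engineer would, in place of code of your own. Each camera call takes 0.05 s, during which the arm holds its last target.

## Working session

There is one attempt and no reset: what is moved stays moved. The work goes in short steps, Python scripts to look and compute and a tool call to move; the robot and the scene stay as the last step left them, time stands still between calls to the robot, and variables do not carry over. Pictures are saved under pics/ and viewed, and the job is handed in when it is done.

Besides the shell and the picture viewer there is one more tool, called after "Call:" as name(argument=value, ...), one argument or row to a line, values as JSON. play_rows: Moves the arm, as the interface text tells. Its arguments: {"type":"object","properties":{"plan":{"type":"array","items":{"type":"array","items":{"type":"number"}}},"force":{"type":"number"}},"required":["plan"]}

```bash
mkdir -p pics; cat > h.py <<'E'
import numpy as np,cv2,json
from scipy.spatial.transform import Rotation as Ro
from bench import r
def K(f):
    h=f["pixels"].shape[0]; fl=h/2/np.tan(np.radians(f["vfov"])/2)
    return np.array([[fl,0,f["cx"]],[0,fl,f["cy"]],[0,0,1]])
def pose(f,o=None):
    if "R" in f: return np.array(f["R"]),np.array(f["t"])
    T=np.array(f["tool_from_camera"]); Rt=Ro.from_rotvec(o["orientation"]).as_matrix()
    Rw=Rt@T[:3,:3]; tw=Rt@T[:3,3]+np.array(o["tcp_pos"])
    return Rw.T,-Rw.T@tw
def unproj(f,uv,z=None,plane=None,o=None):
    uv=np.asarray(uv,float).reshape(-1,2)
    n=cv2.undistortPoints(uv.reshape(-1,1,2),K(f),np.array(f["D"])).reshape(-1,2)
    d=np.c_[n,np.ones(len(n))]; R,t=pose(f,o)
    if plane is not None:
        dw=d@R; c=-R.T@t; s=(plane-c[2])/dw[:,2]; return c+dw*s[:,None]
    if z is None:
        z=np.array([f["z_map"][int(round(v)),int(round(u))] for u,v in uv])
    return (d*np.reshape(z,(-1,1))-t)@R
def cloud(f,mask,o=None):
    v,u=np.nonzero(mask&(f["z_map"]>0)); return unproj(f,np.c_[u,v],z=f["z_map"][v,u],o=o)
def px(f,p): return np.array(p)*[512,384]
E
cat > a.py <<'E'
from h import *
o=r.get_obs(); print({k:np.round(v,4).tolist() for k,v in o.items()})
for n in ["side","top","wrist"]:
    o=r.get_obs(); f=r.grab_frame(n); cv2.imwrite(f"pics/{n}0.png",f["pixels"])
    np.save(f"pics/{n}0.npy",f,allow_pickle=True)
    print(n,f["vfov"],np.round(-pose(f,o)[0].T@pose(f,o)[1],3))
    for l in ["probe_center","probe_tip","well_mouth","well_flange","clamp_pad","pen","spatula","jar","bowl","timer","knife"]:
        for d in r.pinpoint(f,l)[:3]:
            p=px(f,d["position"]); 
            try: X=unproj(f,p,o=o)[0].round(3)
            except Exception: X=None
            print(n,l,round(d["conf"],2),p.round(1),X)
E
python3 a.py
```

```text
{'clock': 0.0, 'joints': [1.1229, 0.4778, 0.0224, 1.5565, -0.0115, 1.1093, -0.0831], 'qvel': [-0.0012, -0.0007, -0.0004, 0.0009, 0.0003, -0.0003, 0.0001], 'tau': [-0.0002, -59.6465, 1.608, -28.1197, 0.0125, 0.0094, -0.0], 'tcp_pos': [0.2247, -0.6358, 0.2062], 'orientation': [0.9564, 1.3526, -0.9548], 'contact_force': [0.2591, 0.5325, -0.5325], 'moment': [-0.0527, 0.0379, 0.014], 'grip_width': 0.0856}
side 57.28661092410399 [ 0.378 -0.869  0.776]
side probe_center 0.55 [265.  263.3] [ 0.538 -0.237  0.033]
side probe_center 0.51 [227.6 221.8] [ 0.462 -0.034  0.021]
side probe_center 0.25 [279.5 217. ] [ 0.638 -0.021 -0.002]
side probe_tip 0.73 [277.3 216.9] [ 0.63  -0.022  0.001]
side probe_tip 0.65 [140.8 345.7] [ 0.205 -0.395 -0.   ]
side probe_tip 0.63 [193.3 215.4] [0.357 0.031 0.012]
side well_mouth 0.97 [257.9 165.1] [0.601 0.151 0.1  ]
side well_flange 0.9 [256.3 153.9] [0.611 0.229 0.099]
side well_flange 0.41 [241.6 154.1] [0.555 0.221 0.11 ]
side clamp_pad 0.54 [241.5 155.3] [0.555 0.222 0.104]
side pen 0.66 [320.8 261. ] [ 0.702 -0.24   0.008]
side spatula 0.8 [204.2 162.8] 
[... 683 characters left out ...]
.8 175.2] [0.628 0.159 0.003]
top well_flange 0.81 [153.8 185.7] [0.561 0.223 0.146]
top clamp_pad 0.68 [155.2 185.2] [0.566 0.223 0.131]
top clamp_pad 0.53 [173.2 182.8] [0.604 0.195 0.001]
top pen 0.58 [297.5 150.5] [ 0.704 -0.224 -0.005]
top spatula 0.93 [121.3 237.4] [0.427 0.363 0.005]
top spatula 0.15 [251.  135.8] [ 0.734 -0.068  0.068]
top jar 0.67 [249.3 133.6] [ 0.74  -0.063  0.073]
top bowl 0.78 [210.7 131.3] [0.778 0.068 0.007]
top bowl 0.54 [124.1 239.9] [0.417 0.347 0.023]
top timer 0.89 [167.3 257.3] [0.357 0.203 0.045]
top knife 0.36 [243.4 169.9] [ 0.291 -0.06   1.264]
wrist 64.67384155222982 [ 0.296 -0.611  0.374]
wrist probe_center 0.71 [169.7  84.2] [ 0.279 -0.513  0.02 ]
```

```bash
python3 -c "
import cv2
for n in ['side','top']:
    i=cv2.imread(f'pics/{n}0.png'); cv2.imwrite(f'pics/{n}0b.png',cv2.resize(i,(800,600),interpolation=cv2.INTER_CUBIC))"
```

```text
(no output)
```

View pics/side0b.png

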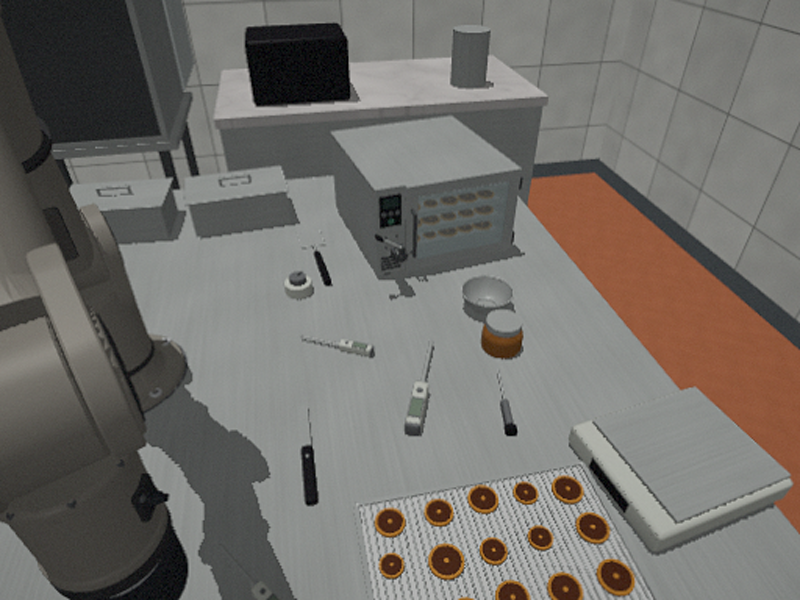

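View pics/top0b.png

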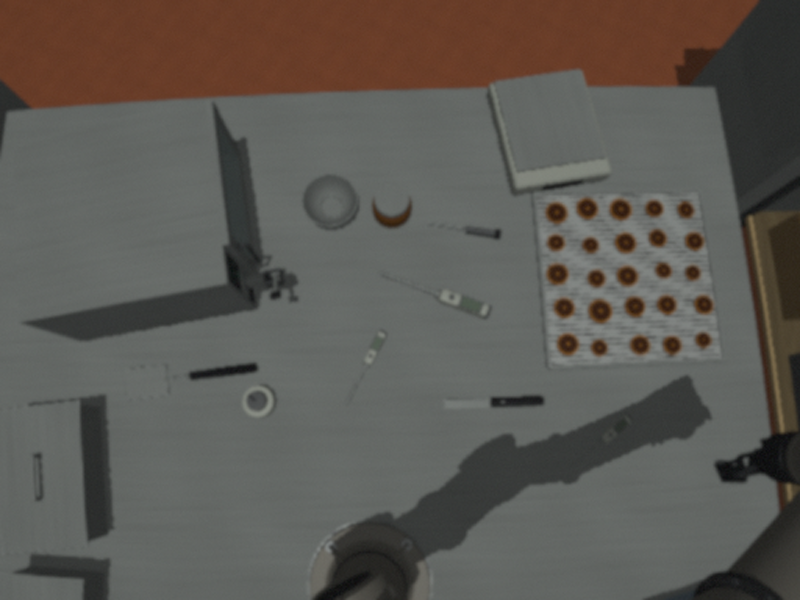

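View pics/wrist0.png

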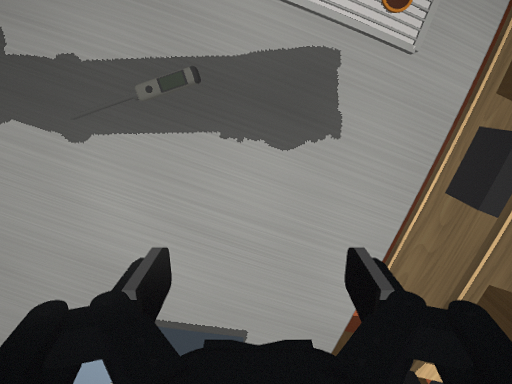

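Candidates with a white handle and stem, in pixels of the top picture: (297,196), (239,220), and a third in shadow at (395,274), which is (169,84) in the wrist picture. The first one looks largest. I'll check their sizes and view an enlarged crop.

```bash
cat > b.py <<'E'
from h import *
print("tool axes",Ro.from_rotvec(r.get_obs()["orientation"]).as_matrix().round(3).tolist())
for n in ["side","top"]:
    f=r.grab_frame(n)
    for d in r.outline_of(f,"probe_center"):
        m=d["mask"].astype(bool); P=cloud(f,m); 
        P=P[(P[:,2]>0.012)&(P[:,2]<0.05)]
        if len(P)<10: print(n,d["conf"],len(P)); continue
        (c,s,a)=cv2.minAreaRect((P[:,:2]*1000).astype(np.float32))
        print(n,round(d["conf"],2),m.sum(),(np.array(d["bbox"])*[512,384,512,384]).round(),"rect",np.round(c,1),np.round(s,1),round(a,1),"zmax",np.percentile(P[:,2],90).round(3))
    i=f["pixels"]
    cc=(270,240) if n=="side" else (280,200)
    cr=i[cc[1]-60:cc[1]+60,cc[0]-80:cc[0]+80]; cv2.imwrite(f"pics/{n}_crop1.png",cv2.resize(cr,(800,600),interpolation=cv2.INTER_CUBIC))
    np.save(f"pics/{n}1.npy",f,allow_pickle=True)
    if n=="side":
        cr=i[130:210,200:307]; cv2.imwrite(f"pics/well_crop1.png",cv2.resize(cr,(800,600),interpolation=cv2.INTER_CUBIC))
E
python3 b.py
```

```text
tool axes [[0.0, 0.943, 0.333], [-0.0, 0.333, -0.943], [-1.0, 0.0, 0.0]]
side 0.81 451 [257. 219. 280. 281.] rect [ 572.8 -152.7] [242.1  27.8] 67.1 zmax 0.032
side 0.51 159 [153. 370. 177. 384.] rect [ 262.  -486.8] [18.2 59.7] 40.0 zmax 0.021
side 0.46 128 [213. 217. 234. 226.] rect [459.5 -24.6] [20.  76.5] 60.8 zmax 0.023
top 0.82 322 [255. 181. 313. 204.] rect [ 568.1 -165.6] [200.9  28.6] 67.0 zmax 0.034
top 0.69 210 [363. 268. 402. 301.] rect [ 255.7 -470.5] [ 20.4 156.4] 35.3 zmax 0.024
top 0.67 137 [233. 210. 246. 235.] rect [463.  -22.1] [18.1 77. ] 61.7 zmax 0.025
```

View pics/side_crop1.png

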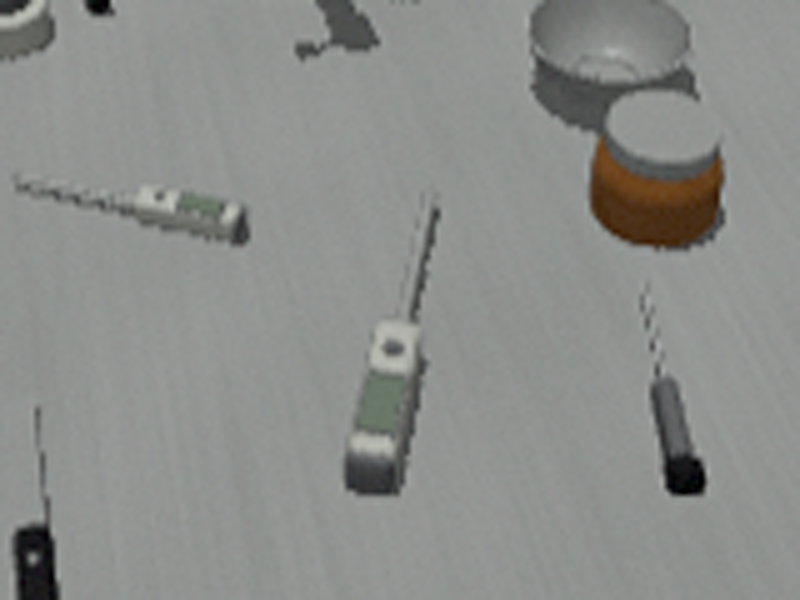

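View pics/well_crop1.png

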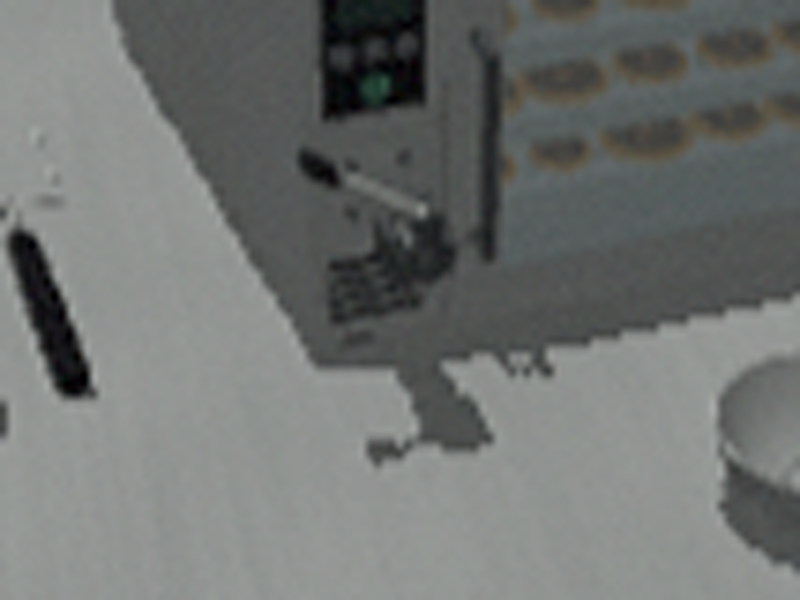

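The crop shows the middle thermometer, handle (265,263) in the side picture, as clearly the largest (28 mm wide, about 30 mm high; the other two are about 20 mm wide and 22 mm high). That is the reference. I'll move over it for a wrist look.

Call:
play_rows(
  plan=[
    [1, 0.029, 0.038, 0.01, 0.1],
    [1, 0.058, 0.076, 0.02, 0.2],
    [1, 0.087, 0.114, 0.02, 0.3],
    [1, 0.116, 0.152, 0.02, 0.4],
    [1, 0.145, 0.19, 0.02, 0.5],
    [1, 0.174, 0.228, 0.02, 0.6],
    [1, 0.203, 0.266, 0.02, 0.7],
    [1, 0.232, 0.304, 0.02, 0.83],
    [1, 0.261, 0.342, 0.02, 0.83],
    [1, 0.28, 0.366, 0.02, 0.83],
  ],
  force=40,
)

```text
clock: 3.0
tcp_pos: [0.5072, -0.2666, 0.2276]
orientation: [0.312, 1.547, -0.31]
contact_force: [-0.4, -0.0, -0.1]
grip_width: 0.0853
```

```bash
cat > c.py <<'E'
from h import *
o=r.get_obs(); print({k:np.round(o[k],4).tolist() for k in ["clock","tcp_pos","orientation","contact_force"]})
print(Ro.from_rotvec(o["orientation"]).as_matrix().round(3).tolist())
f=r.grab_frame("wrist"); cv2.imwrite("pics/w2.png",f["pixels"]); np.save("pics/w2.npy",[f,o],allow_pickle=True)
for l in ["probe_center","probe_tip"]:
    for d in r.pinpoint(f,l)[:3]:
        p=px(f,d["position"]); print(l,round(d["conf"],2),p.round(1),unproj(f,p,o=o).round(4))
for d in r.outline_of(f,"probe_center")[:2]:
    P=cloud(f,d["mask"].astype(bool),o); H=P[(P[:,2]>0.024)&(P[:,2]<0.06)]
    c,s,a=cv2.minAreaRect((H[:,:2]*1000).astype(np.float32)); print(d["conf"],np.round(c,1),np.round(s,1),a,np.median(H[:,2]).round(4))
    np.save("pics/mask2.npy",d["mask"]); 
    break
E
python3 c.py
```

```text
{'clock': 3.0, 'tcp_pos': [0.5072, -0.2666, 0.2276], 'orientation': [0.3124, 1.547, -0.3104], 'contact_force': [-0.3861, -0.0, -0.1111]}
[[0.001, 0.387, 0.922], [0.001, 0.922, -0.387], [-1.0, 0.001, 0.001]]
probe_center 0.67 [272.8 113.6] [[ 0.546  -0.217   0.0309]]
probe_center 0.63 [185.  349.3] [[ 0.2838 -0.498   0.018 ]]
0.64 [ 547.9 -207.2] [116.5  28. ] 67.03748321533203 0.0298
```

View pics/w2.png

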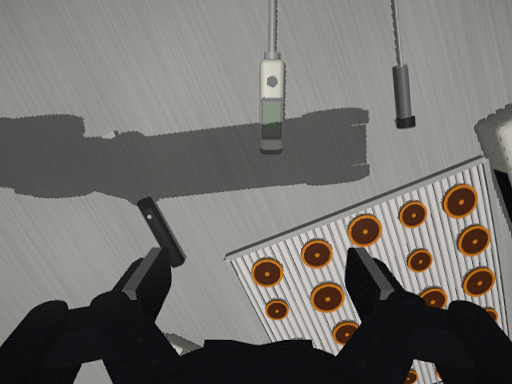

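The wrist picture shows the reference handle from (272,60) to (271,152), stem upward, with the yaw almost aligned to the jaws. Next I'll measure its ends exactly and fit the well's direction.

```bash
cat > d.py <<'E'
from h import *
f,o=np.load("pics/w2.npy",allow_pickle=True)
i=f["pixels"]
cv2.imwrite("pics/w2c.png",cv2.resize(i[0:165,205:425],(800,600),interpolation=cv2.INTER_CUBIC))
m=np.load("pics/mask2.npy")
for row in range(0,156,8):
    c=np.nonzero(m[row,200:340])[0]+200
    if len(c): 
        mid=(c[0]+c[-1])/2; zz=0.03 if row>58 else 0.019
        print(row,c[0],c[-1],unproj(f,[mid,row],plane=zz,o=o).round(4)[0])
for n in ["side1","top1"]:
    g=np.load(f"pics/{n}.npy",allow_pickle=True).item()
    zm=g["z_map"]; P=cloud(g,zm>0)
    # dehydrator points
    t=P[(P[:,2]>0.225)&(P[:,2]<0.255)&(P[:,0]>.45)&(P[:,1]>.15)]
    if len(t)>50:
        c,s,a=cv2.minAreaRect((t[:,:2]*1000).astype(np.float32)); print(n,"top rect",c,s,a,np.median(t[:,2]))
        print(cv2.boxPoints((c,s,a)))
    if n=="side1":
        q=P[(P[:,2]>0.03)&(P[:,2]<0.2)&(P[:,0]>.5)&(P[:,0]<.9)&(P[:,1]>.1)&(P[:,1]<.4)]
        np.save("pics/q.npy",q)
        # ransac line in xy
        rng=np.random.default_rng(0);best=0
        for _ in range(2000):
            A,B=q[rng.integers(len(q),size=2),:2]; d=B-A;L=np.linalg.norm(d)
            if L<.05: continue
            nn=np.array([-d[1],d[0]])/L; e=abs((q[:,:2]-A)@nn); k=(e<.003).sum()
            if k>best: best=k; inl=e<.003
        Q=q[inl][:,:2]; c=Q.mean(0); v=np.linalg.svd(Q-c)[2][0]; print("face",best,c,v,"normal yaw",np.degrees(np.arctan2(v[1],v[0])))
        pr=(Q-c)@v; print(c+v*pr.min(),c+v*pr.max())
E
python3 d.py
```

```text
0 268 275 [ 0.5916 -0.1022  0.019 ]
8 268 276 [ 0.589  -0.1101  0.019 ]
16 268 276 [ 0.5859 -0.1178  0.019 ]
24 269 275 [ 0.5827 -0.1255  0.019 ]
32 269 275 [ 0.5795 -0.1333  0.019 ]
40 268 275 [ 0.5758 -0.141   0.019 ]
48 268 274 [ 0.5721 -0.1487  0.019 ]
56 264 279 [ 0.5693 -0.1569  0.019 ]
64 260 283 [ 0.5651 -0.1659  0.03  ]
72 258 283 [ 0.5609 -0.1734  0.03  ]
80 258 283 [ 0.5576 -0.1814  0.03  ]
88 259 283 [ 0.5548 -0.1897  0.03  ]
96 258 284 [ 0.5515 -0.1979  0.03  ]
104 258 282 [ 0.5471 -0.2058  0.03  ]
112 259 282 [ 0.5442 -0.2144  0.03  ]
120 259 283 [ 0.5413 -0.2231  0.03  ]
128 259 283 [ 0.5378 -0.2317  0.03  ]
136 259 283 [ 0.5343 -0.2404  0.03  ]
144 259 281 [ 0.5296 -0.2488  0.03  ]
152 260 280 [ 0.5259 -0.2577  0.03  ]
side1 top rect (1408.72265625, 1233.01708984375) (1917.50927734375, 2029.7669677734375) 0.10402286052703857 0.2382694844740726
[[ 448.12708 2246.1582 ]
 [ 451.81213  216.39465]
 [2369.3184   219.87598]
 [2365.6333  2249.6396 ]]
face 2080 [0.75682175 0.24374074] [-0.98955232 -0.14417424] normal yaw -171.71053600017322
[0.89969543 0.26455693] [0.5613238  0.21525739]
top1 top rect (701.9164428710938, 432.1409606933594) (364.6212463378906, 396.608642578125) 8.64111614227295 0.24228250446617328
[[491.88107 600.80304]
 [551.4695  208.6964 ]
 [911.9518  263.47888]
 [852.3634  655.5855 ]]
```

View pics/w2c.png

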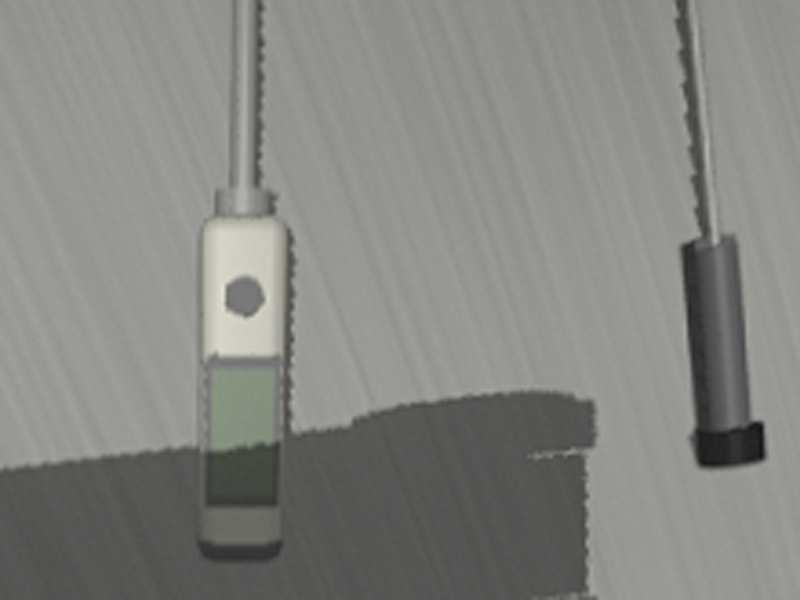

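Call:
play_rows(
  plan=[
    [1, 0.019, 0.027, -0.03, 0],
    [1, 0.038, 0.054, -0.06, 0],
    [1, 0.038, 0.054, -0.1, 0],
    [1, 0.038, 0.054, -0.13, 0],
    [1, 0.038, 0.054, -0.16, 0],
    [1, 0.038, 0.054, -0.185, 0],
    [1, 0.038, 0.054, -0.2, 0],
    [1, 0.038, 0.054, -0.21, 0],
    [1, 0.038, 0.054, -0.215, 0],
    [1, 0.038, 0.054, -0.215, 0],
  ],
  force=40,
)

```text
clock: 4.2
tcp_pos: [0.5431, -0.2169, 0.0123]
orientation: [0.315, 1.548, -0.315]
contact_force: [0.2, 0.0, 0.2]
grip_width: 0.0855
```

```bash
cat > e.py <<'E'
from h import *
import sys
n=sys.argv[1]
o=r.get_obs(); print({k:np.round(o[k],4).tolist() for k in ["clock","tcp_pos","orientation","contact_force","grip_width"]})
f=r.grab_frame("wrist"); cv2.imwrite(f"pics/{n}.png",f["pixels"]); np.save(f"pics/{n}.npy",[f,o],allow_pickle=True)
E
python3 e.py w3
```

```text
{'clock': 4.2, 'tcp_pos': [0.5431, -0.2169, 0.0123], 'orientation': [0.3148, 1.5475, -0.3151], 'contact_force': [0.218, 0.0071, 0.1596], 'grip_width': 0.0855}
```

View pics/w3.png

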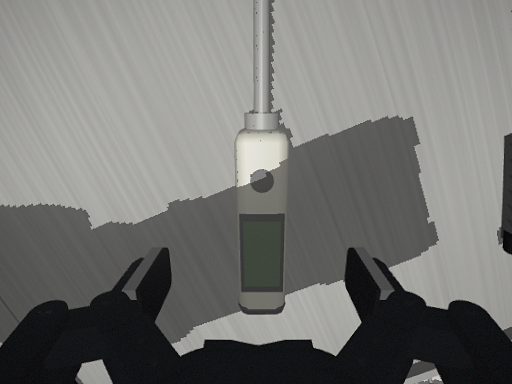

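The handle (130–312 rows, col 262) sits between the pads. Closing.

Call:
play_rows(
  plan=[
    [-1, 0, 0, 0, 0],
    [-1, 0, 0, 0, 0],
    [-1, 0, 0, 0, 0],
    [-1, 0, 0, 0, 0],
    [-1, 0, 0, 0, 0],
    [-1, 0, 0, 0, 0],
    [-1, 0, 0, 0, 0],
    [-1, 0, 0, 0, 0],
  ],
  force=50,
)

```text
clock: 5.05
tcp_pos: [0.543, -0.2164, 0.0122]
orientation: [0.315, 1.548, -0.315]
contact_force: [0.8, 0.2, 0.1]
grip_width: 0.0
```

```bash
python3 e.py w4
```

```text
{'clock': 5.05, 'tcp_pos': [0.543, -0.2164, 0.0122], 'orientation': [0.3146, 1.5479, -0.3146], 'contact_force': [0.7734, 0.2334, 0.1297], 'grip_width': 0.0}
```

View pics/w4.png

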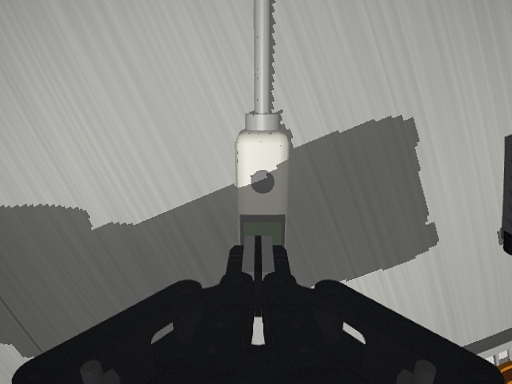

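```bash
cat > g.py <<'E'
from h import *
f,o=np.load("pics/w4.npy",allow_pickle=True)
T=np.array(f["tool_from_camera"]); print(T.round(4).tolist())
C=np.linalg.inv(T)
pts=np.array([[0.008,0,0],[0,0,0],[-.011,0,0],[-.03,0,0]])
p=pts@C[:3,:3].T+C[:3,3]
print(cv2.projectPoints(p,np.zeros(3),np.zeros(3),K(f),np.array(f["D"]))[0].reshape(-1,2).round(1))
for uv in [(262,180),(262,230),(265,122),(200,60),(245,245),(270,250),(258,290)]: print(uv,f["z_map"][uv[1],uv[0]],unproj(f,uv,o=o).round(4)[0])
for n in ["side","top"]:
    f=r.grab_frame(n); np.save(f"pics/{n}4.npy",f,allow_pickle=True)
    print(n,cv2.projectPoints(np.array([o["tcp_pos"],[.546,-.2105,.03]]),cv2.Rodrigues(pose(f)[0])[0],pose(f)[1],K(f),np.array(f["D"]))[0].reshape(-1,2).round(1))
    cc=(265,240) if n=="side" else (290,200)
    cr=f["pixels"][cc[1]-60:cc[1]+60,cc[0]-80:cc[0]+80]; cv2.imwrite(f"pics/{n}_crop4.png",cv2.resize(cr,(800,600),interpolation=cv2.INTER_CUBIC))
E
python3 g.py
```

```text
[[0.0006, -0.2978, 0.9546, -0.1665], [-0.0, -0.9546, -0.2978, 0.076], [1.0, 0.0002, -0.0006, -0.001], [0.0, 0.0, 0.0, 1.0]]
[[259.5 226.7]
 [259.5 232. ]
 [259.7 240.1]
 [259.9 256.8]]
(262, 180) 0.15221691 [ 0.5585 -0.1826  0.0313]
(262, 230) 0.16062056 [ 0.5479 -0.2079  0.031 ]
(265, 122) 0.15144144 [ 0.5708 -0.1574  0.0234]
(200, 60) 0.16423965 [ 0.5507 -0.1139 -0.    ]
(245, 245) 0.1414372 [ 0.5408 -0.2036  0.0508]
(270, 250) 0.13719574 [ 0.5513 -0.2083  0.0553]
(258, 290) 0.12230001 [ 0.543  -0.214   0.0735]
side [[265.1 262.5]
 [265.7 256.5]]
top [[298.7 196. ]
 [297.4 194. ]]
```

View pics/side_crop4.png

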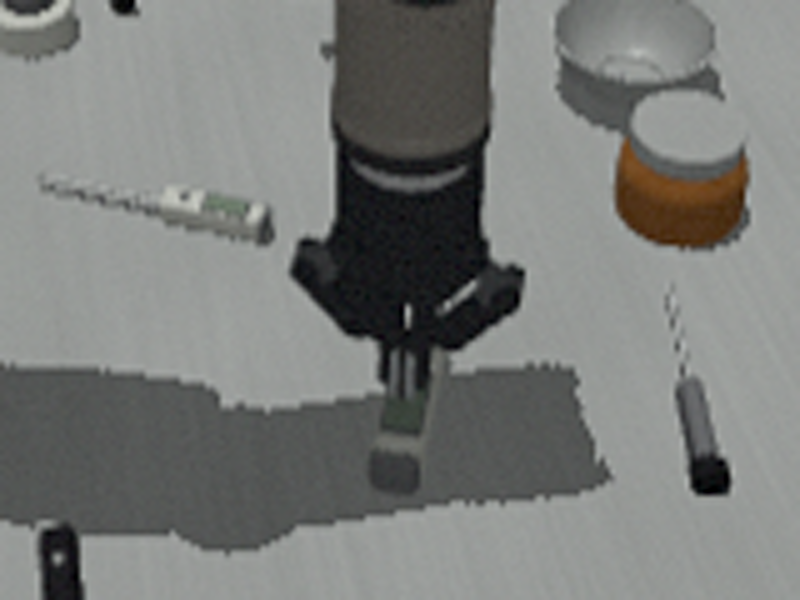

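View pics/top_crop4.png

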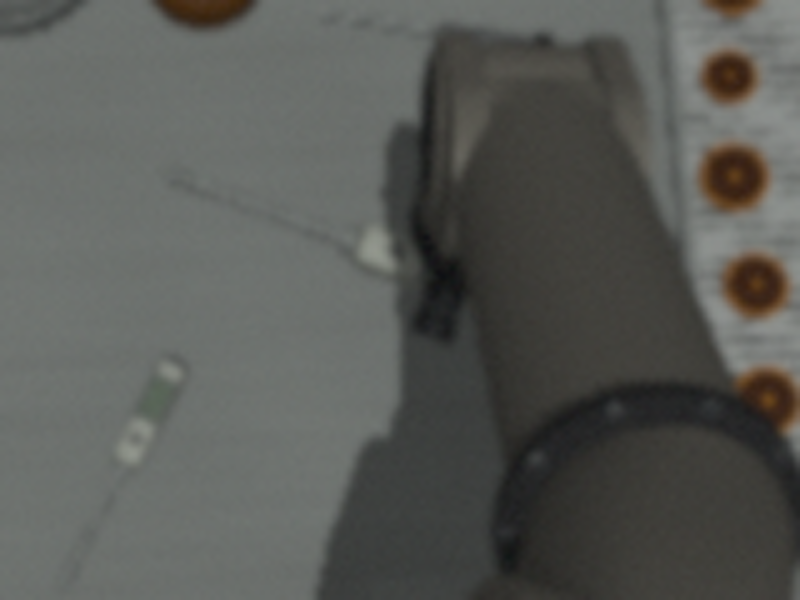

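```bash
cat > g2.py <<'E'
from h import *
print("overhang",r.finger_overhang)
f,o=np.load("pics/w4.npy",allow_pickle=True)
T=np.array(f["tool_from_camera"])
for v in range(228,300,4):
    out=[]
    for u in (236,246,250,258,265,270,280):
        P=unproj(f,(u,v),o=o)[0]; out.append(round(float(P[2]),3))
    print(v,out)
q=o["joints"]; print(np.round(q,3))
cv2.imwrite("pics/w4c.png",cv2.resize(f["pixels"][200:320,180:340],(800,600),interpolation=cv2.INTER_CUBIC))
E
python3 g2.py
```

```text
overhang 0.008
228 [-0.001, 0.031, 0.03, 0.03, 0.03, 0.031, 0.031]
232 [-0.001, 0.031, 0.03, 0.03, 0.031, 0.031, 0.03]
236 [0.001, 0.041, 0.041, 0.041, 0.041, 0.04, 0.03]
240 [0.001, 0.046, 0.045, 0.045, 0.047, 0.045, 0.03]
244 [-0.001, 0.179, 0.05, 0.049, 0.05, 0.049, 0.031]
248 [0.046, 0.053, 0.054, 0.053, 0.054, 0.054, 0.046]
252 [0.051, 0.058, 0.057, 0.058, 0.058, 0.057, 0.05]
256 [0.054, 0.061, 0.061, 0.061, 0.061, 0.061, 0.054]
260 [0.056, 0.064, 0.064, 0.065, 0.064, 0.064, 0.057]
264 [0.061, 0.067, 0.068, 0.068, 0.068, 0.067, 0.06]
268 [0.065, 0.071, 0.072, 0.071, 0.071, 0.071, 0.065]
272 [0.075, 0.073, 0.073, 0.074, 0.074, 0.074, 0.076]
276 [0.08, 0.078, 0.079, 0.074, 0.079, 0.079, 0.08]
280 [0.083, 0.081, 0.081, 0.073, 0.081, 0.081, 0.083]
284 [0.083, 0.083, 0.084, 0.073, 0.084, 0.083, 0.084]
288 [0.087, 0.086, 0.086, 0.073, 0.086, 0.087, 0.086]
292 [0.089, 0.089, 0.088, 0.073, 0.087, 0.088, 0.09]
296 [0.091, 0.091, 0.088, 0.074, 0.088, 0.091, 0.091]
[ 0.488  0.596 -0.282  1.9    0.251  0.68  -0.345]
```

View pics/w4c.png

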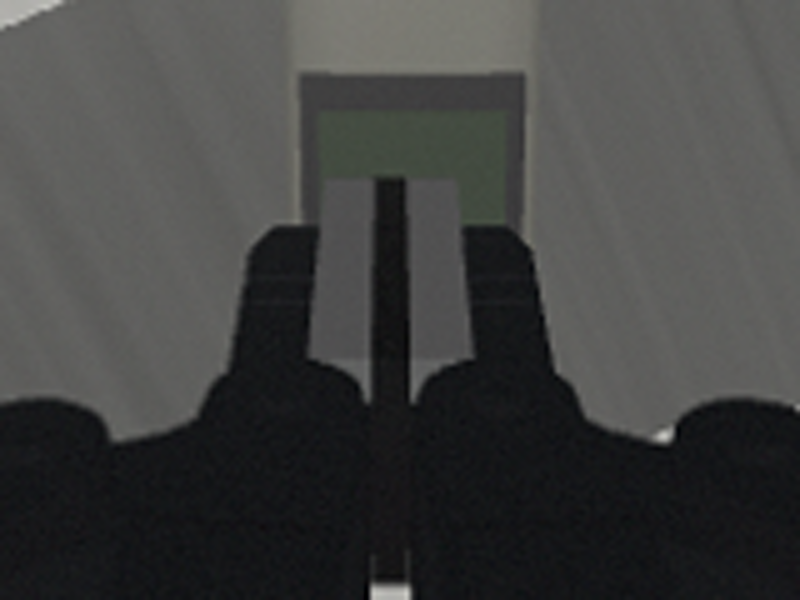

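The gripper really shut above the handle. Row 236 of the wrist depth puts the fingertips at z ≈ 0.038, about 26 mm above the reported TCP, not 8 mm below it, and nothing moved. I'll trust the picture: open, go 31 mm lower, and watch the force.

Call:
play_rows(
  plan=[
    [1, 0, 0, 0, 0],
    [1, 0, 0, 0, 0],
    [1, 0, 0, 0, 0],
    [1, 0, 0, 0, 0],
    [1, 0, 0, 0, 0],
    [1, 0, 0, -0.007, 0],
    [1, 0, 0, -0.014, 0],
    [1, 0, 0, -0.021, 0],
    [1, 0, 0, -0.026, 0],
    [1, 0, 0, -0.031, 0],
  ],
  force=50,
)

```text
clock: 6.2
tcp_pos: [0.5428, -0.2163, -0.0196]
orientation: [0.315, 1.548, -0.314]
contact_force: [-0.2, -0.2, -0.5]
grip_width: 0.0857
```

```bash
python3 e.py w5; python3 -c "
from h import *
f,o=np.load('pics/w5.npy',allow_pickle=True)
print(f['z_map'].shape,[unproj(f,p,o=o)[0].round(4).tolist() for p in [(200,60),(262,180),(262,230),(160,250),(165,255),(350,255)]])"
```

```text
{'clock': 6.2, 'tcp_pos': [0.5428, -0.2163, -0.0196], 'orientation': [0.3146, 1.5484, -0.3144], 'contact_force': [-0.1757, -0.1852, -0.547], 'grip_width': 0.0857}
(384, 512) [[0.5542, -0.1196, 0.0001], [0.561, -0.1749, 0.0302], [0.5527, -0.1947, 0.0305], [0.5053, -0.1884, 0.0245], [0.5055, -0.1921, 0.0232], [0.584, -0.2252, 0.0233]]
```

View pics/w5.png

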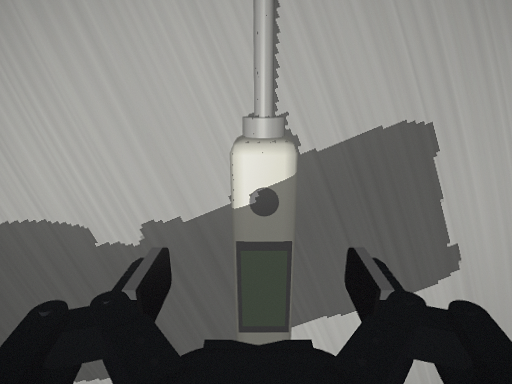

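Tips are now at z ≈ 0.022 on both sides of the handle, with no contact. Closing.

Call:
play_rows(
  plan=[
    [1, 0, 0, -0.003, 0],
    [-1, 0, 0, -0.003, 0],
    [-1, 0, 0, -0.003, 0],
    [-1, 0, 0, -0.003, 0],
    [-1, 0, 0, -0.003, 0],
    [-1, 0, 0, -0.003, 0],
    [-1, 0, 0, -0.003, 0],
    [-1, 0, 0, -0.003, 0],
  ],
  force=50,
)

```text
clock: 7.05
tcp_pos: [0.5436, -0.2166, -0.0213]
orientation: [0.314, 1.547, -0.315]
contact_force: [-0.3, 0.2, 4.8]
grip_width: 0.027
```

Call:
play_rows(
  plan=[
    [-1, 0, 0, 0.03, 0],
    [-1, 0, 0, 0.06, 0],
    [-1, 0, 0, 0.09, 0],
    [-1, 0.02, 0.02, 0.09, 0.12],
    [-1, 0.04, 0.04, 0.09, 0.24],
    [-1, 0.06, 0.06, 0.09, 0.36],
    [-1, 0.075, 0.08, 0.09, 0.48],
    [-1, 0.09, 0.09, 0.09, 0.546],
    [-1, 0.09, 0.09, 0.09, 0.546],
    [-1, 0.09, 0.09, 0.09, 0.546],
  ],
)

```text
clock: 8.05
tcp_pos: [0.632, -0.1267, 0.0674]
orientation: [-0.113, 1.57, 0.113]
contact_force: [-0.1, -0.1, -0.7]
grip_width: 0.0271
```

```bash
python3 e.py w6; cat > k.py <<'E'
from h import *
f,o=np.load('pics/w6.npy',allow_pickle=True)
print(Ro.from_rotvec(o["orientation"]).as_matrix().round(3).tolist())
for l in ["well_mouth","well_flange","clamp_pad","probe_tip","probe_center"]:
    for n in ["wrist","side","top"]:
        oo=r.get_obs(); g=r.grab_frame(n)
        for d in r.pinpoint(g,l)[:2]:
            p=px(g,d["position"]); print(n,l,round(d["conf"],2),p.round(1),unproj(g,p,o=oo)[0].round(4))
        cv2.imwrite(f"pics/{n}6.png",g["pixels"]); np.save(f"pics/{n}6.npy",[g,oo],allow_pickle=True)
E
python3 k.py
python3 -c "
import cv2
i=cv2.imread('pics/side6.png'); cv2.imwrite('pics/side6c.png',cv2.resize(i[130:250,190:350],(800,600),interpolation=2))"
```

```text
{'clock': 8.05, 'tcp_pos': [0.632, -0.1267, 0.0674], 'orientation': [-0.1129, 1.5698, 0.113], 'contact_force': [-0.0938, -0.0845, -0.6773], 'grip_width': 0.0271}
[[-0.002, -0.143, 0.99], [-0.0, 0.99, 0.143], [-1.0, 0.0, -0.002]]
side well_mouth 0.93 [259.4 163.5] [0.6066 0.1541 0.1044]
side well_mouth 0.39 [243.8 154.4] [0.5503 0.1457 0.1535]
top well_mouth 0.82 [183.9 175. ] [0.6292 0.1591 0.0022]
side well_flange 0.29 [200.  162.6] [0.4056 0.3651 0.0028]
top well_flange 0.88 [152.8 184.1] [0.5615 0.2213 0.1652]
side clamp_pad 0.39 [242.1 153.9] [0.5576 0.2254 0.1075]
top clamp_pad 0.43 [174.8 182.8] [0.5657 0.1592 0.1549]
wrist probe_tip 0.62 [258.5 249.8] [ 0.6302 -0.1115  0.1183]
side probe_tip 0.84 [262.3 176.1] [0.633  0.2186 0.003 ]
side probe_tip 0.63 [193.9 215.6] [0.3585 0.0389 0.0034]
top probe_tip 0.76 [217.  258.3] [ 0.3522  0.0535 -0.0021]
top probe_tip 0.71 [185.5 174.2] [0.632  0.154  0.0012]
wrist probe_center 0.69 [260.6 250.5] [ 0.6311 -0.1112  0.1192]
wrist probe_center 0.69 [38.4 32.2] [ 0.4675 -0.0256  0.0191]
side probe_center 0.72 [285.5 211.4] [ 0.6179 -0.1412  0.1271]
side probe_center 0.55 [199.1 287.4] [ 0.3522 -0.2666  0.0138]
top probe_center 0.75 [238.3 218.7] [ 0.4744 -0.0185  0.0192]
top probe_center 0.55 [393.8 273.2] [ 0.2829 -0.5017  0.0238]
```

View pics/w6.png

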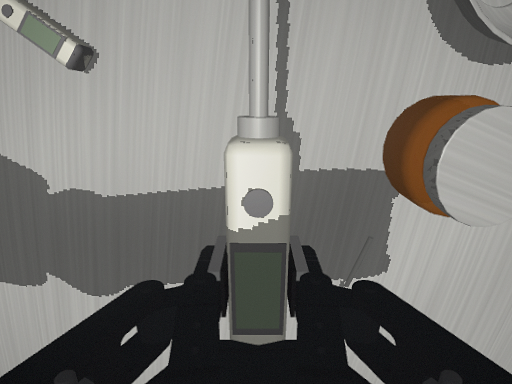

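View pics/side6c.png

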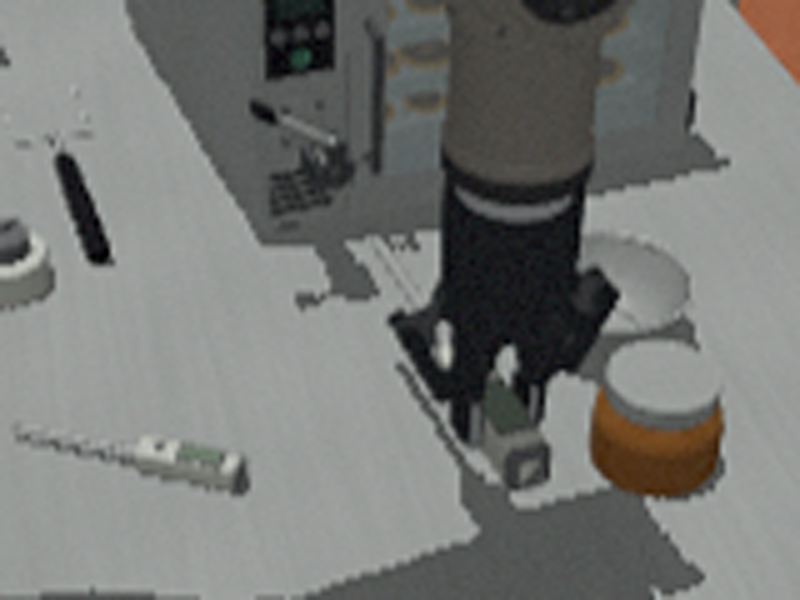

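The well isn't in the wrist view here. I'll rise and step sideways so the wrist camera sees well and stem together.

Call:
play_rows(
  plan=[
    [-1, 0, 0, 0.04, 0],
    [-1, 0, 0, 0.08, 0],
    [-1, -0.01, 0.02, 0.12, 0],
    [-1, -0.03, 0.04, 0.15, 0],
    [-1, -0.05, 0.06, 0.15, 0],
    [-1, -0.07, 0.08, 0.15, 0],
    [-1, -0.07, 0.08, 0.15, 0],
    [-1, -0.07, 0.08, 0.15, 0],
    [-1, -0.07, 0.08, 0.15, 0],
  ],
)

```text
clock: 10.5
tcp_pos: [0.5635, -0.0474, 0.2182]
orientation: [-0.113, 1.568, 0.113]
contact_force: [-1.1, -0.0, -1.5]
grip_width: 0.027
```

```bash
python3 e.py w7; python3 -c "
import cv2
i=cv2.imread('pics/w7.png'); cv2.imwrite('pics/w7b.png',cv2.resize(i,(800,600),interpolation=2))"
```

```text
{'clock': 10.5, 'tcp_pos': [0.5635, -0.0474, 0.2182], 'orientation': [-0.1133, 1.5676, 0.1127], 'contact_force': [-1.0766, -0.0002, -1.4686], 'grip_width': 0.027}
```

View pics/w7b.png

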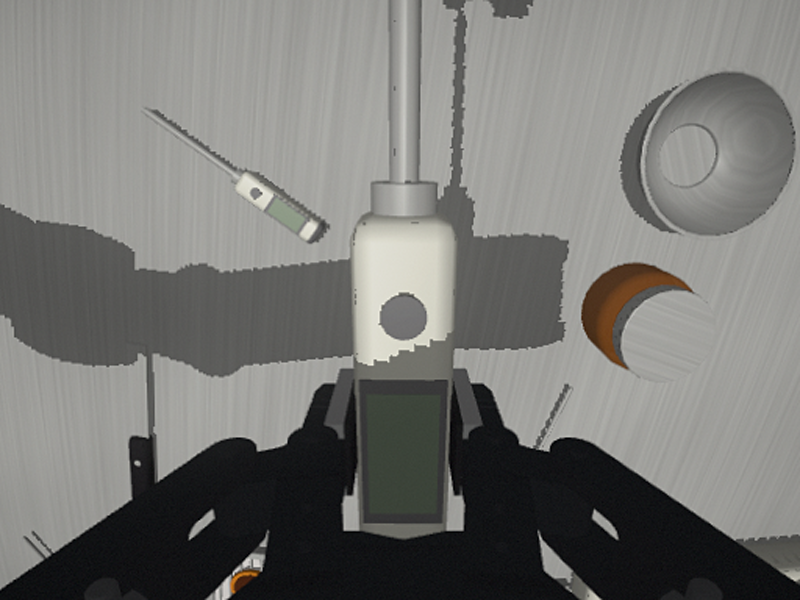

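Call:
play_rows(
  plan=[
    [-1, 0, 0, 0.04, 0],
    [-1, 0, 0.02, 0.06, 0],
    [-1, 0, 0.05, 0.06, 0],
    [-1, 0, 0.09, 0.06, 0],
    [-1, 0, 0.12, 0.06, 0],
    [-1, 0, 0.13, 0.06, 0],
    [-1, 0, 0.13, 0.06, 0],
    [-1, 0, 0.13, 0.06, 0],
  ],
)

```text
clock: 11.35
tcp_pos: [0.5635, 0.0817, 0.2778]
orientation: [-0.113, 1.568, 0.112]
contact_force: [-0.3, 0.2, -1.3]
grip_width: 0.0271
```

```bash
python3 e.py w8; python3 -c "
import cv2
i=cv2.imread('pics/w8.png'); cv2.imwrite('pics/w8b.png',cv2.resize(i,(800,600),interpolation=2))"
```

```text
{'clock': 11.35, 'tcp_pos': [0.5635, 0.0817, 0.2778], 'orientation': [-0.113, 1.5684, 0.1117], 'contact_force': [-0.2858, 0.1627, -1.299], 'grip_width': 0.0271}
```

View pics/w8b.png

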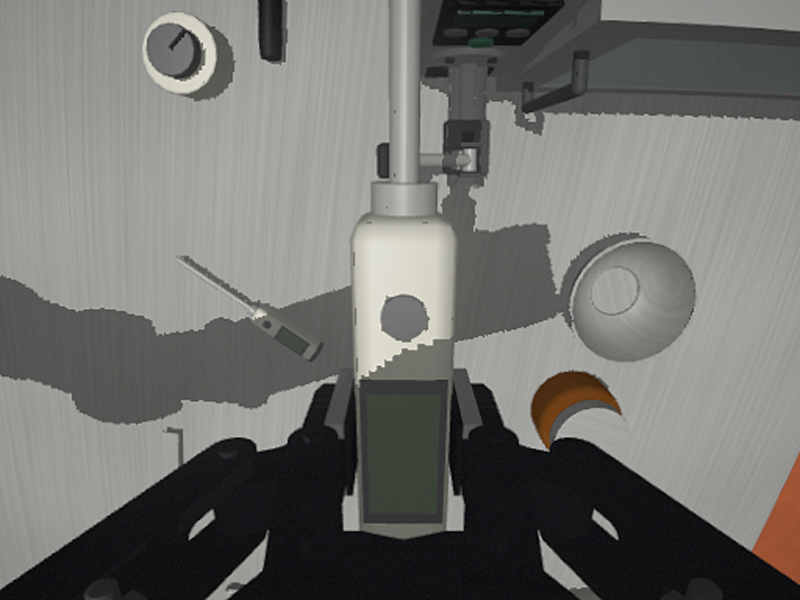

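The wrist picture (800x600 scale) shows the well tube at column ~470, rows 65–183, with its mouth at the bottom and the clamp arm reaching left. The stem is at column 405. I'll measure both in one frame.

```bash
cat > m.py <<'E'
from h import *
f,o=np.load('pics/w8.npy',allow_pickle=True)
R=Ro.from_rotvec(o["orientation"]).as_matrix(); print(R.round(4).tolist())
ty=R[:2,1]/np.linalg.norm(R[:2,1]); tz=np.array([ty[1],-ty[0]])
zm=f["z_map"]
def line(n):
  pass
def UV(P): d=P[:,:2]-np.array(o["tcp_pos"])[:2]; return np.c_[d@ty,d@tz,P[:,2]]
# stem rows: 
for row in range(0,116,12):
    u=np.arange(245,276); P=UV(unproj(f,np.c_[u,np.full(31,row)],z=zm[row,u],o=o)); k=P[:,2]>0.22
    print("stem",row,u[k][[0,-1]],P[k].mean(0).round(4),"top",P[k][:,2].max().round(4))
for row in range(40,124,4):
    u=np.arange(276,330); P=UV(unproj(f,np.c_[u,np.full(54,row)],z=zm[row,u],o=o)); k=(P[:,2]>0.085)&(P[:,2]<.2)
    if k.sum()>2: print("well",row,u[k][[0,-1]],"s",P[k][:,0].mean().round(4),"lat",P[k][[0,-1],1].round(4),"z",P[k][::3,2].round(3))
cv2.imwrite("pics/w8c.png",cv2.resize(f["pixels"][30:126,230:358],(800,600),interpolation=2))
E
python3 m.py
```

```text
[[-0.0005, -0.1426, 0.9898], [-0.0009, 0.9898, 0.1426], [-1.0, -0.0008, -0.0006]]
stem 0 [249 275] [0.1129 0.     0.318 ] top 0.4442
stem 12 [249 269] [ 0.1091 -0.0004  0.3166] top 0.3188
stem 24 [249 269] [ 0.1048 -0.0004  0.3169] top 0.3192
stem 36 [249 268] [ 0.1004 -0.0006  0.317 ] top 0.3188
stem 48 [249 268] [ 0.096  -0.0006  0.3173] top 0.3189
stem 60 [249 268] [ 0.0917 -0.0006  0.3171] top 0.3185
stem 72 [249 268] [ 0.0872 -0.0006  0.3171] top 0.3191
stem 84 [249 268] [ 0.0827 -0.0006  0.3166] top 0.318
stem 96 [249 268] [ 0.0781 -0.0006  0.317 ] top 0.3186
stem 108 [249 267] [ 0.0734 -0.0008  0.3172] top 0.319
well 40 [277 321] s 0.136 lat [0.019  0.0648] z [0.099 0.102 0.107 0.108 0.109 0.11  0.109 0.111 0.109 0.109 0.109 0.11
 0.107 0.102 0.104]
well 44 [283 329] s 0.1333 lat [0.0258 0.0768] z [0.094 0.096 0.097 0.094 0.108 0.108 0.11  0.106 0.094 0.101 0.085]
well 48 [287 329] s 0.1293 lat [0.0294 0.0771] z [0.102 0.096 0.092 0.108 0.11  0.11  0.096 0.099 0.104]
well 52 [287 311] s 0.1252 lat [0.0296 0.0538] z [0.101 0.096 0.093 0.108 0.11  0.11  0.098 0.098 0.107]
well 5
[... 1015 characters left out ...]
129 0.129 0.13  0.112]
well 96 [284 313] s 0.0803 lat [0.0271 0.0574] z [0.104 0.111 0.116 0.116 0.124 0.127 0.127 0.111 0.111 0.111]
well 100 [276 312] s 0.0763 lat [0.0162 0.0562] z [0.146 0.143 0.14  0.139 0.137 0.134 0.132 0.129 0.126 0.125 0.113 0.112]
well 104 [276 312] s 0.0725 lat [0.0162 0.0562] z [0.146 0.145 0.143 0.14  0.137 0.134 0.133 0.13  0.128 0.126 0.112 0.112
 0.113]
well 108 [283 312] s 0.0682 lat [0.0272 0.0565] z [0.093 0.111 0.116 0.117 0.117 0.128 0.128 0.125 0.112 0.113]
well 112 [286 309] s 0.0642 lat [0.0298 0.0551] z [0.103 0.096 0.114 0.131 0.13  0.131 0.129 0.13 ]
well 116 [286 309] s 0.0595 lat [0.0301 0.055 ] z [0.101 0.096 0.108 0.112 0.114 0.112 0.109 0.098]
```

View pics/w8c.png

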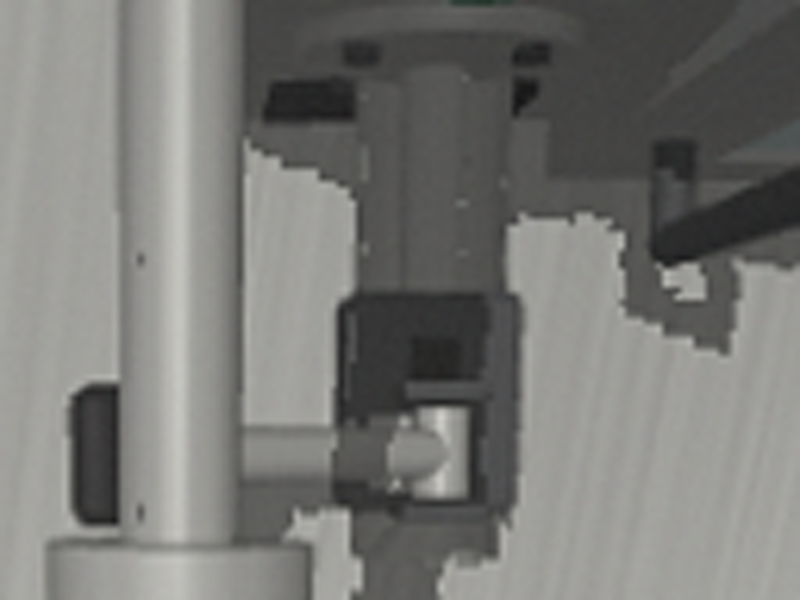

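Call:
play_rows(
  plan=[
    [-1, 0.015, -0.04, 0, 0.01],
    [-1, 0.03, -0.08, 0, 0.01],
    [-1, 0.05, -0.12, 0, 0.01],
    [-1, 0.07, -0.155, -0.02, 0.01],
    [-1, 0.071, -0.173, -0.06, 0.01],
    [-1, 0.071, -0.173, -0.105, 0.01],
    [-1, 0.071, -0.173, -0.15, 0.01],
    [-1, 0.071, -0.173, -0.185, 0.01],
    [-1, 0.071, -0.173, -0.209, 0.01],
    [-1, 0.071, -0.173, -0.209, 0.01],
  ],
)

```text
clock: 12.4
tcp_pos: [0.6306, -0.0919, 0.065]
orientation: [-0.12, 1.575, 0.12]
contact_force: [0.1, -0.0, -1.5]
grip_width: 0.0274
```

```bash
cat > s.py <<'E'
from h import *
import sys
n=sys.argv[1]
o=r.get_obs(); print({k:np.round(o[k],4).tolist() for k in ["clock","tcp_pos","orientation","contact_force","moment","grip_width"]})
for c in ["side","top"]:
    f=r.grab_frame(c); np.save(f"pics/{c}{n}.npy",f,allow_pickle=True)
    x0,y0=(215,130) if c=="side" else (140,130)
    cv2.imwrite(f"pics/{c}{n}c.png",cv2.resize(f["pixels"][y0:y0+90,x0:x0+120],(800,600),interpolation=2))
E
python3 s.py 9
```

```text
{'clock': 12.4, 'tcp_pos': [0.6306, -0.0919, 0.065], 'orientation': [-0.1195, 1.5752, 0.1199], 'contact_force': [0.0897, -0.0368, -1.4803], 'moment': [-0.0716, 0.0536, 0.0354], 'grip_width': 0.0274}
```

View pics/side9c.png

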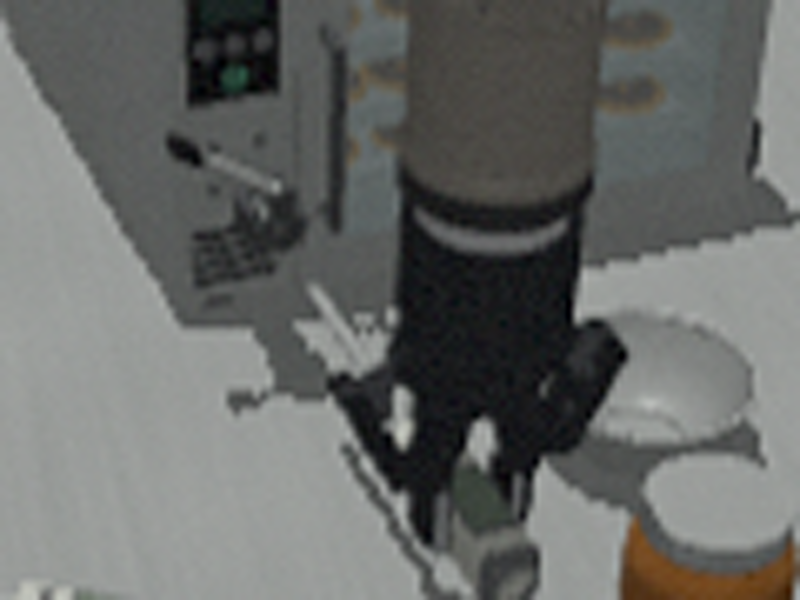

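View pics/top9c.png

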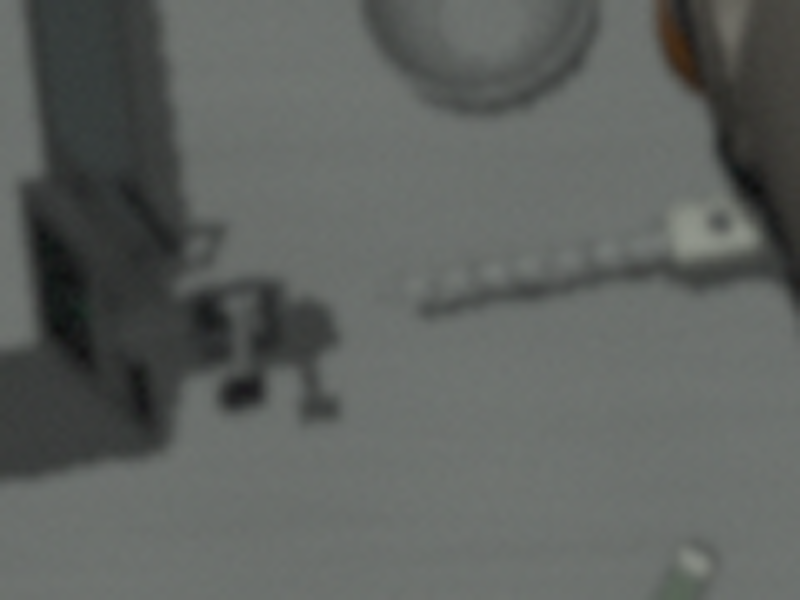

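Call:
play_rows(
  plan=[
    [-1, 0, 0, 0, 0],
    [-1, 0, 0, 0, 0],
  ],
)

```text
clock: 12.7
tcp_pos: [0.6353, -0.0899, 0.0712]
orientation: [-0.122, 1.564, 0.121]
contact_force: [-0.0, -0.2, -1.2]
grip_width: 0.027
```

Call:
play_rows(
  plan=[
    [-1, 0, 0, 0, 0],
    [-1, 0, 0, 0, 0],
    [-1, 0, 0, 0, 0],
  ],
)

```text
clock: 13.0
tcp_pos: [0.6341, -0.0894, 0.0696]
orientation: [-0.122, 1.567, 0.122]
contact_force: [-0.1, 0.1, -1.5]
grip_width: 0.0267
```

```bash
cat > t.py <<'E'
from h import *
o=r.get_obs(); R=Ro.from_rotvec(o["orientation"]).as_matrix()
d=np.array(o["tcp_pos"])[:2]-[0.5635,0.0817]; ty=np.array([-.1426,.9898]); tz=np.array([.9898,.1426])
print(o["clock"],np.round(o["tcp_pos"],4),"s",(d@ty).round(4),"lat",(d@tz).round(4),"yaw",np.degrees(np.arctan2(R[1,1],R[0,1])).round(2),"pitch(y z)",R[2,1].round(4),R[2,2].round(4),"F",np.round(o["contact_force"],2),"M",np.round(o["moment"],3))
E
python3 t.py
```

```text
13.0 [ 0.6341 -0.0894  0.0696] s -0.1794 lat 0.0455 yaw 98.89 pitch(y z) -0.0002 0.0005 F [-0.06  0.08 -1.49] M [-0.032 -0.04  -0.012]
```

```bash
python3 e.py w10; cat > n.py <<'E'
from h import *
def stem(nm,zmin,zmax):
    f,o=np.load(nm,allow_pickle=True); zm=f["z_map"]; L=[]
    for row in range(2,112,3):
        u=np.arange(236,284); P=unproj(f,np.c_[u,np.full(48,row)],z=zm[row,u],o=o); k=(P[:,2]>zmin)&(P[:,2]<zmax)
        if k.sum()>10: L.append(np.r_[(P[k][0]+P[k][-1])/2][:2])
    L=np.array(L); p=np.polyfit(L[:,1],L[:,0],1); return p,np.degrees(np.arctan2(1,p[0]))
p,y=stem("pics/w10.npy",.09,.13); print("stem yaw",y,"x at y=.144:",np.polyval(p,.144),"at y=.214:",np.polyval(p,.214))
p,y=stem("pics/w8.npy",.3,.33);print("w8 stem yaw",y)
# well line from w8
f,o=np.load("pics/w8.npy",allow_pickle=True); zm=f["z_map"]; L=[]
for row in list(range(50,75,2))+[113,115,117,118]:
    u=np.arange(276,330); P=unproj(f,np.c_[u,np.full(54,row)],z=zm[row,u],o=o); k=(P[:,2]>.085)&(P[:,2]<.2)
    if k.sum()>5: L.append((P[k][0]+P[k][-1])[:2]/2)
L=np.array(L); p=np.polyfit(L[:,1],L[:,0],1); print("well yaw",np.degrees(np.arctan2(1,p[0])),"x at .144",np.polyval(p,.144),"at .214",np.polyval(p,.214),L[-1])
E
python3 n.py
```

```text
{'clock': 13.0, 'tcp_pos': [0.6341, -0.0894, 0.0696], 'orientation': [-0.1219, 1.5668, 0.1216], 'contact_force': [-0.063, 0.0793, -1.4867], 'grip_width': 0.0267}
stem yaw 98.4391012905797 x at y=.144: 0.5981315806019705 at y=.214: 0.5877460620739181
w8 stem yaw 97.722993940783
well yaw 97.17569116674025 x at .144 0.5968199170162477 at .214 0.5880070317193127 [0.59749454 0.14436429]
```

The stem line agrees with the well line to about 1 mm and 0.5°. Advancing gently.

Call:
play_rows(
  plan=[
    [-1, -0.001, 0.004, -0.001, 0],
    [-1, -0.002, 0.009, -0.001, 0],
    [-1, -0.0025, 0.014, -0.001, 0],
    [-1, -0.003, 0.019, -0.001, 0],
    [-1, -0.004, 0.024, -0.001, 0],
    [-1, -0.0045, 0.029, -0.001, 0],
    [-1, -0.005, 0.033, -0.001, 0],
    [-1, -0.006, 0.038, -0.001, 0],
    [-1, -0.0065, 0.042, -0.001, 0],
    [-1, -0.007, 0.046, -0.001, 0],
  ],
)

```text
clock: 14.05
tcp_pos: [0.6269, -0.0431, 0.0682]
orientation: [-0.122, 1.567, 0.122]
contact_force: [0.3, -0.2, -1.7]
grip_width: 0.0275
```

```bash
python3 t.py; python3 s.py 11
```

```text
14.05 [ 0.6269 -0.0431  0.0682] s -0.1326 lat 0.045 yaw 98.88 pitch(y z) -0.0 0.0 F [ 0.26 -0.17 -1.67] M [-0.019  0.037 -0.002]
{'clock': 14.05, 'tcp_pos': [0.6269, -0.0431, 0.0682], 'orientation': [-0.1217, 1.5673, 0.1217], 'contact_force': [0.2572, -0.1727, -1.6741], 'moment': [-0.0186, 0.0371, -0.0025], 'grip_width': 0.0275}
```

View pics/side11c.png

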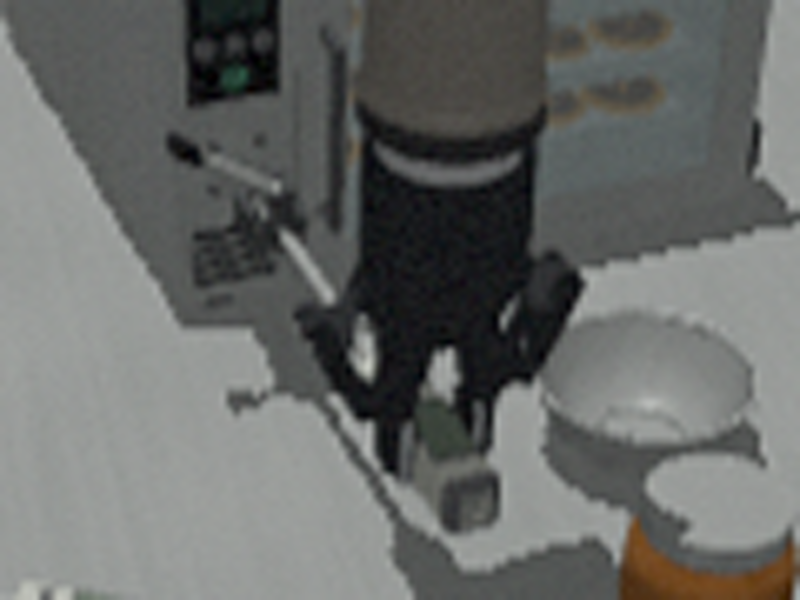

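View pics/top11c.png

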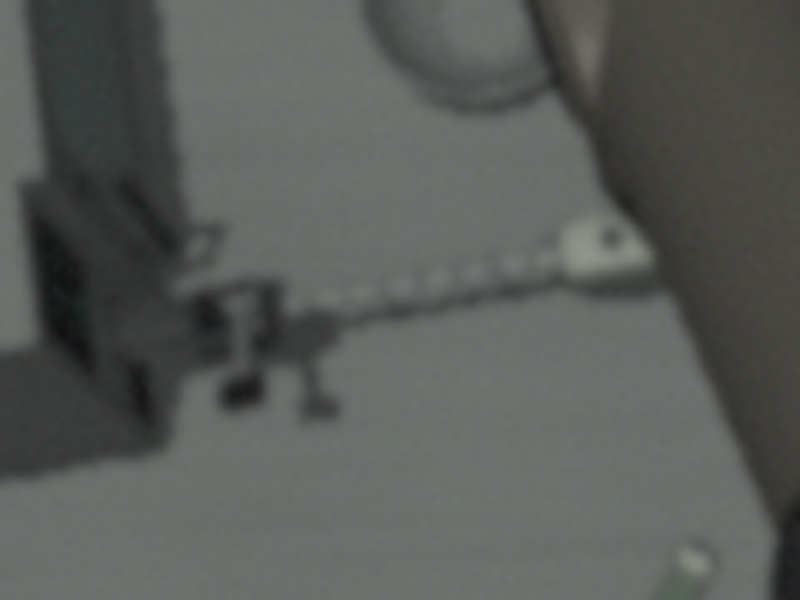

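The side picture (300,270) and top picture (290,300) show the tip entering the mouth centrally, with no contact force. Continuing towards the seal.

Call:
play_rows(
  plan=[
    [-1, -0.0005, 0.004, 0, 0],
    [-1, -0.001, 0.008, 0, 0],
    [-1, -0.0018, 0.012, 0, 0],
    [-1, -0.0024, 0.016, 0, 0],
    [-1, -0.003, 0.02, 0, 0],
    [-1, -0.003, 0.02, 0, 0],
  ],
)

```text
clock: 14.75
tcp_pos: [0.6239, -0.0223, 0.0683]
orientation: [-0.122, 1.567, 0.123]
contact_force: [0.3, 0.3, -1.2]
grip_width: 0.0273
```

```bash
python3 t.py
```

```text
14.75 [ 0.6239 -0.0223  0.0683] s -0.1116 lat 0.0449 yaw 98.95 pitch(y z) 0.0005 0.0001 F [ 0.32  0.25 -1.22] M [-0.048 -0.039 -0.008]
```

Call:
play_rows(
  plan=[
    [-1, -0.0004, 0.003, 0, 0],
    [-1, -0.0009, 0.006, 0, 0],
    [-1, -0.0013, 0.009, 0, 0],
    [-1, -0.0018, 0.012, 0, 0],
    [-1, -0.0022, 0.015, 0, 0],
    [-1, -0.0027, 0.018, 0, 0],
    [-1, -0.0031, 0.021, 0, 0],
    [-1, -0.0036, 0.024, 0, 0],
    [-1, -0.0036, 0.024, 0, 0],
  ],
)

```text
clock: 15.65
tcp_pos: [0.6201, 0.0022, 0.0681]
orientation: [-0.122, 1.567, 0.124]
contact_force: [-0.1, 1.2, -4.2]
grip_width: 0.0272
```

```bash
python3 t.py
```

```text
15.65 [0.6201 0.0022 0.0681] s -0.0868 lat 0.0447 yaw 98.95 pitch(y z) 0.0014 -0.0 F [-0.07  1.2  -4.25] M [-0.289 -0.105 -0.079]
```

```bash
python3 e.py w12; python3 s.py 12
```

```text
{'clock': 15.65, 'tcp_pos': [0.6201, 0.0022, 0.0681], 'orientation': [-0.1217, 1.5674, 0.1238], 'contact_force': [-0.0651, 1.2046, -4.2458], 'grip_width': 0.0272}
{'clock': 15.7, 'tcp_pos': [0.6201, 0.0022, 0.0681], 'orientation': [-0.1215, 1.5675, 0.124], 'contact_force': [-0.0706, 1.4281, -4.427], 'moment': [-0.2143, -0.0421, -0.0575], 'grip_width': 0.0274}
```

View pics/w12.png

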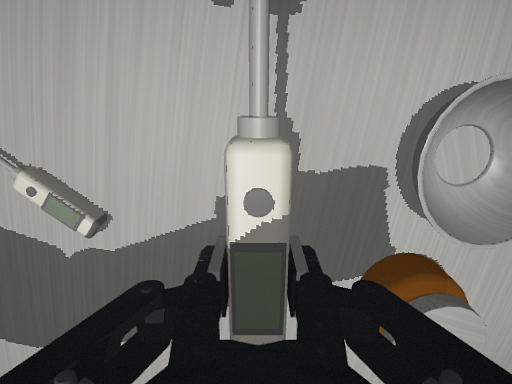

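View pics/side12c.png

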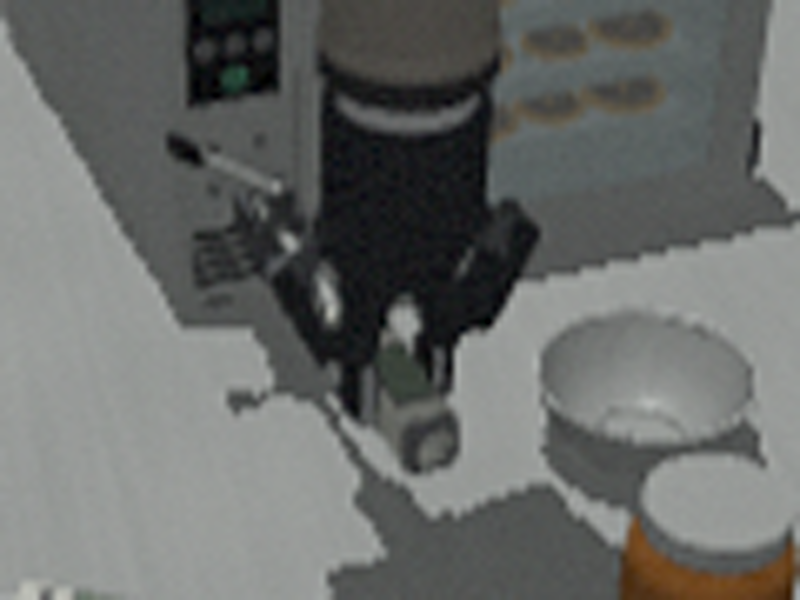

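Call:
play_rows(
  plan=[
    [-1, -0.0003, 0.002, -0.001, 0],
    [-1, -0.0006, 0.004, -0.0015, 0],
    [-1, -0.0009, 0.006, -0.0015, 0],
    [-1, -0.0012, 0.008, -0.0015, 0],
  ],
)

```text
clock: 16.2
tcp_pos: [0.6197, 0.0075, 0.0671]
orientation: [-0.121, 1.567, 0.12]
contact_force: [1.0, -5.3, -0.1]
grip_width: 0.0271
```

```bash
python3 t.py
```

```text
16.2 [0.6197 0.0075 0.0671] s -0.0814 lat 0.0451 yaw 98.8 pitch(y z) -0.0011 0.0008 F [ 0.96 -5.25 -0.1 ] M [-0.785 -0.098  0.02 ]
```

Call:
play_rows(
  plan=[
    [-1, -0.0002, 0.0015, 0.0003, 0],
    [-1, -0.0004, 0.003, 0.0003, 0],
    [-1, -0.0007, 0.0045, 0.0003, 0],
    [-1, -0.0009, 0.006, 0.0003, 0],
  ],
)

```text
clock: 16.6
tcp_pos: [0.6183, 0.0146, 0.067]
orientation: [-0.122, 1.567, 0.122]
contact_force: [0.5, -4.3, -0.8]
grip_width: 0.0269
```

Call:
play_rows(
  plan=[
    [-1, -0.0001, 0.001, 0, 0],
    [-1, -0.0003, 0.002, 0, 0],
    [-1, -0.0004, 0.003, 0, 0],
  ],
)

```text
clock: 16.9
tcp_pos: [0.6178, 0.0176, 0.067]
orientation: [-0.122, 1.567, 0.122]
contact_force: [0.4, -4.1, -0.1]
grip_width: 0.0271
```

```bash
python3 t.py
```

```text
16.9 [0.6178 0.0176 0.067 ] s -0.0712 lat 0.0446 yaw 98.88 pitch(y z) -0.0 -0.0001 F [ 0.43 -4.09 -0.13] M [-0.866 -0.131  0.02 ]
```

Call:
play_rows(
  plan=[
    [-1, -0.0001, 0.001, 0, 0],
    [-1, -0.0003, 0.002, 0, 0],
    [-1, -0.0004, 0.003, 0, 0],
  ],
)

```text
clock: 17.2
tcp_pos: [0.6174, 0.0206, 0.067]
orientation: [-0.122, 1.567, 0.122]
contact_force: [0.1, -4.7, -0.1]
grip_width: 0.0269
```

Call:
play_rows(
  plan=[
    [-1, -0.0001, 0.001, 0, 0],
    [-1, -0.0003, 0.002, 0, 0],
    [-1, -0.0004, 0.003, 0, 0],
  ],
)

```text
clock: 17.5
tcp_pos: [0.6171, 0.0237, 0.067]
orientation: [-0.122, 1.567, 0.122]
contact_force: [0.0, -5.1, -0.8]
grip_width: 0.0268
```

Call:
play_rows(
  plan=[
    [-1, -0.0001, 0.001, 0, 0],
    [-1, -0.0003, 0.002, 0, 0],
    [-1, -0.0004, 0.003, 0, 0],
  ],
)

```text
clock: 17.8
tcp_pos: [0.6167, 0.0266, 0.067]
orientation: [-0.122, 1.567, 0.122]
contact_force: [0.4, -4.1, -0.1]
grip_width: 0.0273
```

Call:
play_rows(
  plan=[
    [-1, -0.0001, 0.001, 0, 0],
    [-1, -0.0003, 0.002, 0, 0],
    [-1, -0.0004, 0.003, 0, 0],
  ],
)

```text
clock: 18.1
tcp_pos: [0.6163, 0.0297, 0.067]
orientation: [-0.122, 1.567, 0.122]
contact_force: [0.2, -4.3, -0.5]
grip_width: 0.0274
```

Call:
play_rows(
  plan=[
    [-1, -0.0001, 0.001, 0, 0],
    [-1, -0.0003, 0.002, 0, 0],
  ],
  force=25,
)

```text
clock: 18.3
tcp_pos: [0.616, 0.0317, 0.067]
orientation: [-0.122, 1.567, 0.122]
contact_force: [0.0, -4.1, -0.5]
grip_width: 0.0273
```

Call:
play_rows(
  plan=[
    [-1, -0.0001, 0.001, 0, 0],
    [-1, -0.0003, 0.002, 0, 0],
  ],
)

```text
clock: 18.5
tcp_pos: [0.6157, 0.0337, 0.067]
orientation: [-0.122, 1.567, 0.122]
contact_force: [0.7, -5.0, -0.3]
grip_width: 0.0272
```

Call:
play_rows(
  plan=[
    [-1, -0.0001, 0.001, 0, 0],
    [-1, -0.0003, 0.002, 0, 0],
  ],
)

```text
clock: 18.7
tcp_pos: [0.6154, 0.0356, 0.067]
orientation: [-0.122, 1.567, 0.122]
contact_force: [0.5, -3.7, 0.1]
grip_width: 0.0276
```

Call:
play_rows(
  plan=[
    [-1, -0.0001, 0.001, 0, 0],
    [-1, -0.0003, 0.002, 0, 0],
    [-1, -0.0004, 0.003, 0, 0],
  ],
)

```text
clock: 19.0
tcp_pos: [0.6149, 0.0386, 0.067]
orientation: [-0.122, 1.567, 0.122]
contact_force: [1.3, -4.6, -1.0]
grip_width: 0.027
```

Call:
play_rows(
  plan=[
    [-1, -0.0001, 0.001, 0, 0],
    [-1, -0.0003, 0.002, 0, 0],
    [-1, -0.0004, 0.003, 0, 0],
  ],
)

```text
clock: 19.3
tcp_pos: [0.6146, 0.0416, 0.067]
orientation: [-0.122, 1.567, 0.122]
contact_force: [0.9, -4.4, -0.0]
grip_width: 0.0269
```

Call:
play_rows(
  plan=[
    [-1, -0.0001, 0.001, 0, 0],
    [-1, -0.0003, 0.002, 0, 0],
    [-1, -0.0004, 0.003, 0, 0],
  ],
)

```text
clock: 19.6
tcp_pos: [0.6141, 0.0447, 0.067]
orientation: [-0.122, 1.567, 0.122]
contact_force: [1.0, -4.2, -0.2]
grip_width: 0.0272
```

Call:
play_rows(
  plan=[
    [-1, -0.0001, 0.001, 0, 0],
    [-1, -0.0003, 0.002, 0, 0],
    [-1, -0.0004, 0.003, 0, 0],
  ],
)

```text
clock: 19.9
tcp_pos: [0.6137, 0.0477, 0.067]
orientation: [-0.122, 1.567, 0.122]
contact_force: [0.3, -4.3, 0.7]
grip_width: 0.0272
```

Call:
play_rows(
  plan=[
    [-1, -0.0001, 0.001, 0, 0],
    [-1, -0.0003, 0.002, 0, 0],
    [-1, -0.0004, 0.003, 0, 0],
  ],
)

```text
clock: 20.2
tcp_pos: [0.6134, 0.0506, 0.067]
orientation: [-0.122, 1.567, 0.122]
contact_force: [0.0, -4.4, -0.5]
grip_width: 0.0275
```

Call:
play_rows(
  plan=[
    [-1, -0.0001, 0.001, 0, 0],
    [-1, -0.0003, 0.002, 0, 0],
    [-1, -0.0004, 0.003, 0, 0],
  ],
)

```text
clock: 20.5
tcp_pos: [0.613, 0.0537, 0.067]
orientation: [-0.122, 1.567, 0.122]
contact_force: [0.9, -4.8, -0.1]
grip_width: 0.0274
```

Call:
play_rows(
  plan=[
    [-1, -0.0001, 0.001, 0, 0],
    [-1, -0.0003, 0.002, 0, 0],
    [-1, -0.0004, 0.003, 0, 0],
  ],
)

```text
clock: 20.8
tcp_pos: [0.6127, 0.0551, 0.067]
orientation: [-0.123, 1.568, 0.12]
contact_force: [1.2, -9.1, 1.4]
grip_width: 0.0271
```

```bash
python3 e.py w13; python3 t.py
```

```text
{'clock': 20.8, 'tcp_pos': [0.6127, 0.0551, 0.067], 'orientation': [-0.1226, 1.5675, 0.1197], 'contact_force': [1.1969, -9.1003, 1.3723], 'grip_width': 0.0271}
20.85 [0.6128 0.0551 0.067 ] s -0.0334 lat 0.045 yaw 98.83 pitch(y z) -0.0019 -0.0002 F [ 1.53 -7.86  0.6 ] M [-1.386 -0.107  0.11 ]
```

View pics/w13.png

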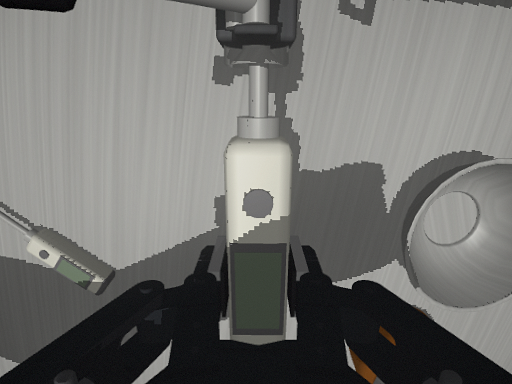

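No slip (ferrule still at row 116), and the stem is well into the tube. Force jumped to 9 N and motion lagged 1.6 mm, which suggests the stop. A tiny further push will confirm.

Call:
play_rows(
  plan=[
    [-1, 0, 0.0005, 0, 0],
    [-1, -0.0001, 0.001, 0, 0],
  ],
)

```text
clock: 21.05
tcp_pos: [0.6127, 0.0551, 0.067]
orientation: [-0.123, 1.568, 0.118]
contact_force: [1.0, -10.6, 1.6]
grip_width: 0.0273
```

```bash
python3 t.py
```

```text
21.05 [0.6127 0.0551 0.067 ] s -0.0334 lat 0.0449 yaw 98.8 pitch(y z) -0.0028 -0.0005 F [  0.98 -10.6    1.58] M [-1.812 -0.118  0.118]
```

The position is unchanged while force rose to 10.6 N, so the tip is home. Releasing.

Call:
play_rows(
  plan=[
    [1, 0, 0, 0, 0],
    [1, 0, 0, 0, 0],
    [1, 0, 0, 0, 0],
    [1, 0, 0, 0, 0],
    [1, 0, 0, 0, 0],
    [1, 0, 0, 0, 0],
  ],
)

```text
clock: 21.65
tcp_pos: [0.6125, 0.0578, 0.067]
orientation: [-0.122, 1.567, 0.122]
contact_force: [0.5, 0.5, -0.3]
grip_width: 0.085
```

```bash
python3 e.py w14; python3 t.py
```

```text
{'clock': 21.65, 'tcp_pos': [0.6125, 0.0578, 0.067], 'orientation': [-0.1217, 1.5673, 0.1221], 'contact_force': [0.5297, 0.4985, -0.3111], 'grip_width': 0.085}
21.7 [0.6124 0.0578 0.067 ] s -0.0307 lat 0.045 yaw 98.89 pitch(y z) 0.0002 0.0 F [-0.42  0.24  1.24] M [ 0.002  0.026 -0.021]
```

View pics/w14.png

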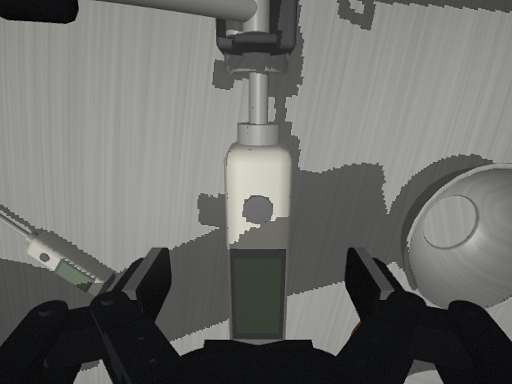

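Released; the ferrule-to-collar gap is unchanged. Going up, shutting the gripper, then looking at the lever pad.

Call:
play_rows(
  plan=[
    [1, 0, 0, 0.03, 0],
    [1, 0, 0, 0.07, 0],
    [1, 0, 0, 0.11, 0],
    [1, 0, 0, 0.15, 0],
    [-1, -0.03, -0.02, 0.17, 0],
    [-1, -0.065, -0.02, 0.17, 0],
    [-1, -0.065, -0.02, 0.17, 0],
    [-1, -0.065, -0.02, 0.17, 0],
    [-1, -0.065, -0.02, 0.17, 0],
    [-1, -0.065, -0.02, 0.17, 0],
  ],
)

```text
clock: 22.7
tcp_pos: [0.5482, 0.0379, 0.2367]
orientation: [-0.121, 1.568, 0.122]
contact_force: [0.2, 0.0, -0.2]
grip_width: 0.0003
```

```bash
python3 e.py w15; cat > p.py <<'E'
from h import *
f,o=np.load("pics/w15.npy",allow_pickle=True)
P=unproj(f,np.array([[u,v] for v in range(384) for u in range(512)]),z=f["z_map"].ravel(),o=o).reshape(384,512,3)
b=(f["pixels"].max(2)<60)&(P[...,2]>.145)&(P[...,2]<.19)&(abs(P[...,0]-.55)<.04)&(abs(P[...,1]-.155)<.04)
print(b.sum())
if b.sum(): Q=P[b]; print(Q.mean(0),Q.min(0),Q.max(0),cv2.minAreaRect((Q[:,:2]*1000).astype(np.float32)))
# tips of shut fingers in view
for v in range(225,262,4): print(v,P[v,258].round(3),P[v,248].round(3))
cv2.imwrite('pics/w15b.png',cv2.resize(f["pixels"],(800,600),interpolation=2))
E
python3 p.py
```

```text
{'clock': 22.7, 'tcp_pos': [0.5482, 0.0379, 0.2367], 'orientation': [-0.1213, 1.5675, 0.1223], 'contact_force': [0.2456, 0.0179, -0.1709], 'grip_width': 0.0003}
558
[0.54462452 0.15315403 0.16349802] [0.53627624 0.14329094 0.15612107] [0.55365132 0.16360571 0.16814717] ((544.7911376953125, 153.42213439941406), (15.97070026397705, 19.439550399780273), 9.44610595703125)
225 [ 0.562 -0.057 -0.001] [ 0.548 -0.059 -0.   ]
229 [ 0.563 -0.064 -0.   ] [ 0.549 -0.065  0.001]
233 [ 0.564 -0.07   0.   ] [ 0.55  -0.072  0.001]
237 [0.546 0.049 0.267] [0.541 0.048 0.267]
241 [0.546 0.049 0.271] [0.541 0.048 0.271]
245 [0.536 0.113 0.403] [0.541 0.048 0.275]
249 [0.546 0.049 0.279] [0.541 0.049 0.28 ]
253 [0.546 0.05  0.284] [0.541 0.048 0.283]
257 [0.546 0.049 0.286] [0.541 0.048 0.286]
261 [0.546 0.048 0.289] [0.541 0.049 0.291]
```

View pics/w15b.png

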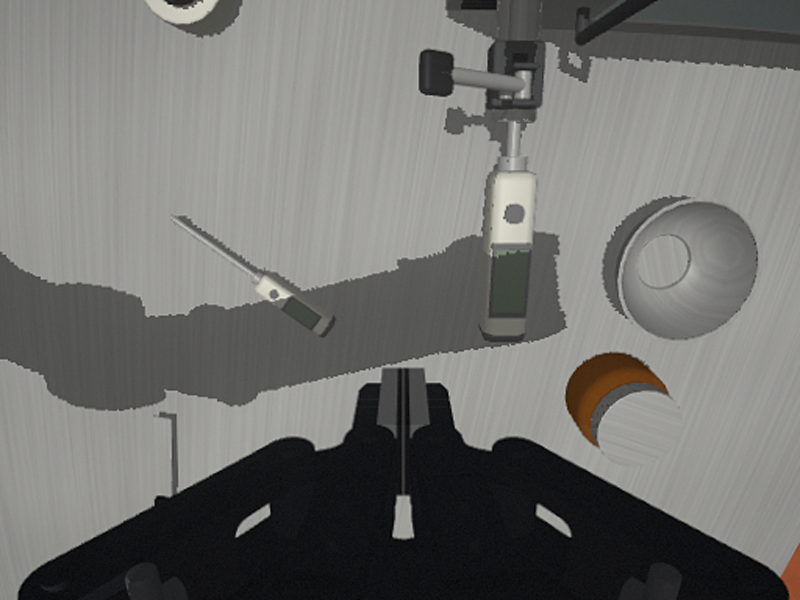

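The picture shows the pad at (436,72) and the thermometer seated in the well. The pad is at (0.545, 0.153, 0.163). Over the pad, the wrist camera would be close to the front panel, so I'll turn the tool by half a turn first.

```bash
python3 -c "
from h import *
print(np.round(r.get_obs()['joints'],3))
f,o=np.load('pics/w2.npy',allow_pickle=True);print(np.round(o['joints'],3))"
```

```text
[ 0.278  0.294 -0.558  1.794  0.172  1.103 -0.184]
[ 0.636  0.311 -0.322  1.765  0.108  1.083 -0.12 ]
```

Call:
play_rows(
  plan=[
    [-1, 0, 0, 0, 0.14],
    [-1, 0, 0, 0, 0.28],
    [-1, 0, 0, 0, 0.42],
    [-1, 0, 0, 0, 0.56],
    [-1, 0, 0, 0, 0.7],
    [-1, 0, 0, 0, 0.84],
    [-1, 0, 0, 0, 0.98],
    [-1, 0, 0, 0, 1.12],
    [-1, 0, 0, 0, 1.26],
    [-1, 0, 0, 0, 1.4],
  ],
)

```text
clock: 23.75
tcp_pos: [0.5479, 0.0378, 0.2367]
orientation: [-1.201, 1.214, 1.202]
contact_force: [-0.2, -0.8, 0.3]
grip_width: -0.0002
```

Call:
play_rows(
  plan=[
    [-1, 0, 0, 0, 0.14],
    [-1, 0, 0, 0, 0.28],
    [-1, 0, 0, 0, 0.42],
    [-1, 0, 0, 0, 0.56],
    [-1, 0, 0, 0, 0.7],
    [-1, 0, 0, 0, 0.84],
    [-1, 0, 0, 0, 0.98],
    [-1, 0, 0, 0, 1.1],
    [-1, 0, 0, 0, 1.1],
    [-1, 0, 0, 0, 1.1],
  ],
)

```text
clock: 24.75
tcp_pos: [0.5477, 0.0376, 0.2368]
orientation: [-1.947, 0.486, 1.948]
contact_force: [0.5, -0.3, -0.9]
grip_width: 0.0002
```

```bash
python3 t.py; python3 -c "
from h import *
print(np.round(r.get_obs()['joints'],3))"
```

```text
24.75 [0.5477 0.0376 0.2368] s -0.0414 lat -0.0219 yaw -118.08 pitch(y z) -0.0005 0.0008 F [ 0.49 -0.26 -0.88] M [0.058 0.032 0.036]
[ 0.629  0.421 -1.04   1.774  0.391  1.174  2.123]
```

Call:
play_rows(
  plan=[
    [-1, -0.002, 0.035, 0, 0],
    [-1, -0.004, 0.075, 0, 0],
    [-1, -0.006, 0.11, 0, 0],
    [-1, -0.006, 0.115, -0.02, 0],
    [-1, -0.006, 0.115, -0.045, 0],
    [-1, -0.006, 0.115, -0.065, 0],
    [-1, -0.006, 0.115, -0.08, 0],
    [-1, -0.006, 0.115, -0.08, 0],
    [-1, -0.006, 0.115, -0.08, 0],
  ],
)

```text
clock: 25.65
tcp_pos: [0.5418, 0.1528, 0.1574]
orientation: [-1.949, 0.484, 1.949]
contact_force: [-0.5, 0.3, 0.2]
grip_width: 0.0
```

```bash
python3 t.py; python3 s.py 16
```

```text
25.65 [0.5418 0.1528 0.1574] s 0.0735 lat -0.0114 yaw -117.93 pitch(y z) -0.0004 0.0 F [-0.55  0.28  0.21] M [ 0.059  0.061 -0.072]
{'clock': 25.65, 'tcp_pos': [0.5418, 0.1528, 0.1574], 'orientation': [-1.949, 0.4842, 1.9488], 'contact_force': [-0.5484, 0.2767, 0.2096], 'moment': [0.0586, 0.0608, -0.072], 'grip_width': 0.0}
```

View pics/side16c.png

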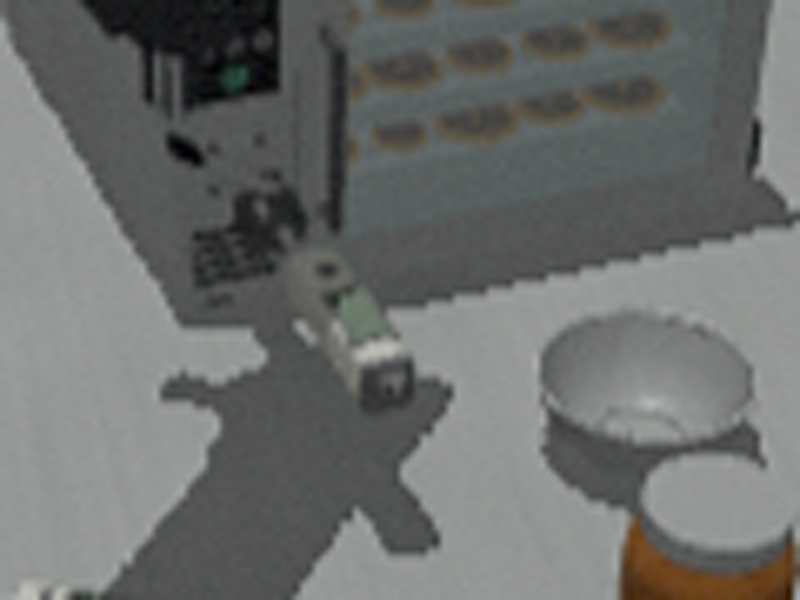

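The fingertips (170,105) hang just above the black pad (185,150). Pressing down.

Call:
play_rows(
  plan=[
    [-1, 0, 0, -0.005, 0],
    [-1, 0, 0, -0.01, 0],
    [-1, 0, 0, -0.014, 0],
    [-1, 0, 0, -0.017, 0],
    [-1, -0.0005, 0, -0.02, 0],
    [-1, -0.001, 0, -0.023, 0],
    [-1, -0.0015, 0, -0.026, 0],
  ],
)

```text
clock: 26.45
tcp_pos: [0.5399, 0.1527, 0.1308]
orientation: [-1.95, 0.484, 1.95]
contact_force: [-2.3, 0.2, 2.9]
grip_width: 0.0001
```

Call:
play_rows(
  plan=[
    [-1, -0.0005, 0, -0.003, 0],
    [-1, -0.001, 0, -0.006, 0],
    [-1, -0.0015, 0, -0.009, 0],
    [-1, -0.002, 0, -0.012, 0],
  ],
)

```text
clock: 26.85
tcp_pos: [0.538, 0.1525, 0.1187]
orientation: [-1.95, 0.484, 1.949]
contact_force: [-1.6, -0.2, 1.2]
grip_width: -0.0002
```

```bash
python3 t.py
```

```text
26.85 [0.538  0.1525 0.1187] s 0.0737 lat -0.0151 yaw -117.89 pitch(y z) 0.0 -0.0001 F [-1.61 -0.24  1.17] M [-0.117  0.409  0.023]
```

Call:
play_rows(
  plan=[
    [-1, 0, 0, -0.003, 0],
    [-1, 0, 0, -0.006, 0],
    [-1, 0, 0, -0.009, 0],
  ],
)

```text
clock: 27.15
tcp_pos: [0.5381, 0.1526, 0.1098]
orientation: [-1.95, 0.484, 1.949]
contact_force: [-1.7, -0.5, 1.6]
grip_width: 0.0
```

```bash
python3 t.py; python3 s.py 17
```

```text
27.15 [0.5381 0.1526 0.1098] s 0.0738 lat -0.015 yaw -117.89 pitch(y z) -0.0002 -0.0001 F [-1.67 -0.49  1.6 ] M [-0.03   0.338 -0.002]
{'clock': 27.15, 'tcp_pos': [0.5381, 0.1526, 0.1098], 'orientation': [-1.9496, 0.4838, 1.9493], 'contact_force': [-1.6659, -0.494, 1.5984], 'moment': [-0.0298, 0.3376, -0.0024], 'grip_width': 0.0}
```

View pics/side17c.png

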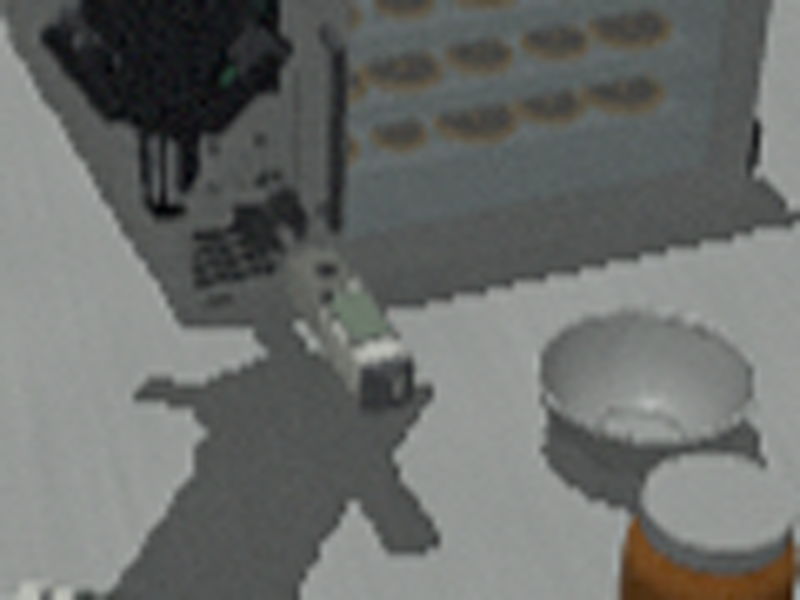

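Call:
play_rows(
  plan=[
    [-1, 0, 0, -0.002, 0],
    [-1, 0, 0, -0.004, 0],
    [-1, 0, 0, -0.006, 0],
  ],
)

```text
clock: 27.55
tcp_pos: [0.5378, 0.1526, 0.1039]
orientation: [-1.949, 0.484, 1.95]
contact_force: [-2.0, -0.7, 3.0]
grip_width: -0.0001
```

Call:
play_rows(
  plan=[
    [-1, 0, 0, -0.0015, 0],
    [-1, 0, 0, -0.003, 0],
    [-1, 0, 0, -0.004, 0],
  ],
)

```text
clock: 27.85
tcp_pos: [0.5379, 0.1526, 0.1026]
orientation: [-1.951, 0.487, 1.949]
contact_force: [-12.7, -7.7, 36.1]
grip_width: 0.0001
```

The force rose sharply to 36 N, so the lever is on its stop. Backing off upward right away.

Call:
play_rows(
  plan=[
    [-1, 0, 0, 0.01, 0],
    [-1, 0, 0, 0.04, 0],
    [-1, 0, 0, 0.08, 0],
    [-1, 0, 0, 0.12, 0],
    [-1, 0, -0.03, 0.14, 0],
    [-1, 0, -0.07, 0.14, 0],
    [-1, -0.01, -0.115, 0.14, 0],
    [-1, -0.01, -0.115, 0.14, 0],
    [-1, -0.01, -0.115, 0.14, 0],
  ],
)

```text
clock: 28.75
tcp_pos: [0.5281, 0.0359, 0.2398]
orientation: [-1.948, 0.487, 1.947]
contact_force: [0.2, -0.1, -0.1]
grip_width: 0.0
```

```bash
python3 t.py; python3 s.py 18; cat > q.py <<'E'
from h import *
f=np.load("pics/side18.npy",allow_pickle=True).item()
P=unproj(f,np.array([[u,v] for v in range(384) for u in range(512)]),z=f["z_map"].ravel()).reshape(384,512,3)
b=(f["pixels"].max(2)<60)&(abs(P[...,0]-.535)<.03)&(abs(P[...,1]-.152)<.025)&(P[...,2]>.08)
Q=P[b]; print(len(Q)); 
if len(Q): print(Q.mean(0).round(4),Q.max(0).round(4))
E
python3 q.py
```

```text
28.75 [0.5281 0.0359 0.2398] s -0.0403 lat -0.0416 yaw -118.08 pitch(y z) 0.0002 -0.0003 F [ 0.25 -0.12 -0.11] M [ 0.07  -0.022  0.079]
{'clock': 28.75, 'tcp_pos': [0.5281, 0.0359, 0.2398], 'orientation': [-1.9477, 0.4873, 1.9473], 'contact_force': [0.2453, -0.1154, -0.1118], 'moment': [0.0705, -0.0224, 0.0792], 'grip_width': 0.0}
18
[0.5339 0.1454 0.127 ] [0.543  0.1572 0.13  ]
```

View pics/side18c.png

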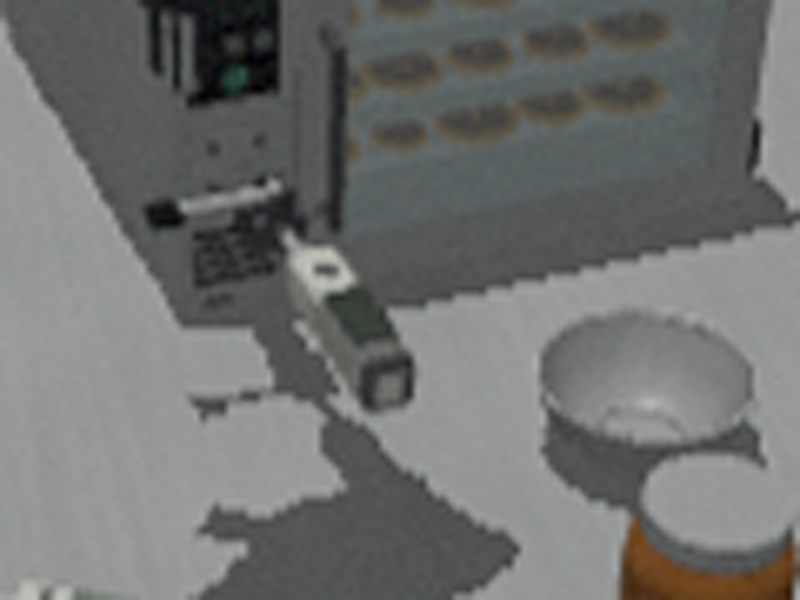

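View pics/top18c.png

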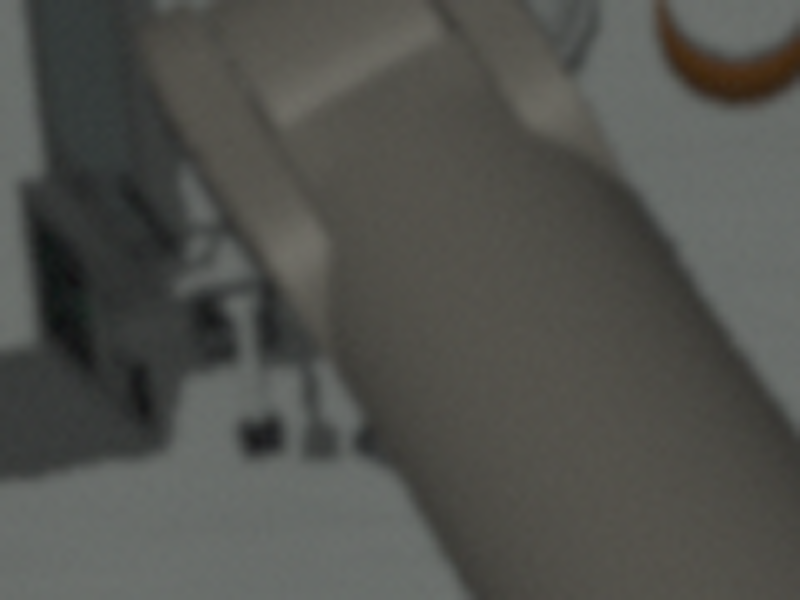

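The side picture shows the lever level: its pad is at (165,212) and z ≈ 0.127, and its reach of ~62 mm from the hinge fits fully closed. The thermometer's rear end is still at (385,385), and the arm touches nothing. Handing in.

```bash
python3 -c "
from bench import r
print(r.get_obs()['clock']); print(r.hand_in())"
```

```text
28.85
the job is handed in; nothing more can be done
None
```

The thermometer is in the well with its tip on the blind end, the clamp lever is closed, and I handed the job in at 28.85 s.

- **Thermometer:** I took the largest of the three look-alikes and slid its stem about 107 mm into the well, against about 4 to 5 N of seal drag. At the stop the wrist force rose to 10.6 N, drag included, and the stem went no farther. The handle did not slip in the gripper, and it stayed put when I let go.
- **Clamp lever:** I pushed the pad down until it met its stop. The last picture shows the arm level, with its pad at z ≈ 0.127–0.130 m, which fits fully closed. The handle had not moved while I closed the lever.
- **Other things:** I touched none of the other things on the table. I did not measure their positions again at the end, and the last crops show only the bowl and jar, in place. The arm was clear with about 0 N.

These checks failed or disagreed:
- **First grasp missed:** The fingertips are about 26 mm behind the reported TCP, not 8 mm ahead of it as stated. The first grasp shut on air above the handle without touching anything, so I corrected the height from the wrist depth picture.
- **Sharp push at the lever stop:** The force peaked at 36 N there, well above the 4–10 N needed, and I backed off at once.
- **Tube direction:** My estimates of the tube's direction differed by about 1.7° (97.2° to 98.9°). The insertion ran without jamming.

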